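Reload the sloped inspection stand and set its lamp

ROBOT

A 6-joint arm with a two-finger parallel gripper is mounted at the origin on the work surface. World frame = base frame: x ahead of the robot, y to its left, z up, the work surface at z = 0. Lengths are in mm, angles in rad, forces in N, time in s.
With the tool pointing down it reaches from about 325 to 900 mm from the base axis. Payload 6.1 kg.
Tool frame: the origin (TCP) lies between the finger pads; the fingertips stand 11 mm ahead of it and the grasp point (between the pads) lies 8 mm behind it; x points along the fingers, z is the direction in which the jaws open and shut, and the axes are right-handed (so a half turn about x gives the same grasp; the last joint's range is limited). The gripper opens to 85 mm and grips with 20 to 120 N. Pads are 22 mm wide; open, the fingers measure 114 mm over their backs; the gripper's body (76 mm by 85 mm) begins 54 mm behind the grasp point. The pads swing forward as they close: fully open they stand 13 mm farther back than shut.
Start: joints at [-1.426, 0.22, 1.526, -0, 1.395, -0.126], TCP at [167.182, -602.218, 242.3] pointing down, gripper open.
Joint ranges: [-2.98, 2.98], [-0.91, 2.08], [0.09, 2.57], [-1.24, 4.39], [0.2, 2.65], [-2.68, 2.68]. Speed limits (rad/s): [2.57, 2.57, 3.01, 3.14, 3.14, 3.14].

INTERFACE

Orientations are given as a unit quaternion [x, y, z, w].
In Python, from station import get_obs, vision, hand_in gives the robot as it stands. The module is installed in compiled form; this text tells all that it offers.
- The arm moves only by the tool carry_out, never from a script. Its argument "deltas" is a list of rows, each a list of 6 numbers: the shift along the world's x, y, z in units of 25 mm (1.0 is 25 mm), then the turn, a rotation vector about the world's x, y, z in units of 6 degrees (1.0 is 6 degrees). In form: [[tx, ty, tz, wx, wy, wz], ...]. A call has exactly 8 rows; each row is the pose to reach, as a shift and turn from the pose measured when the call began; what a row does not reach only later rows make up. A row lasts 1/8 s, in which the tool goes at most 62.5 mm and 10.7 degrees, less where a joint would pass 70% of its speed; a pose out of reach is approached as far as the arm can. A call with a gripper value outside its range is refused whole. "fingers" is the finger opening in mm, from 0 to 85.4, set as the call begins (left out, the last holds). The fingers move at their own pace and stop on an object; "force" is the grip in N (left out, the last holds). Time passes only in rows, so rows that repeat a pose let the fingers close, or fill a call up. It gives the time, the measured TCP pose, the force and the opening at its end, in the units of the state.
- get_obs(): the state, without advancing time (a new reading comes with each control period).
- vision.read_camera(name): name is "scene" or "top" or "wrist"; returns the picture (480x640x3 uint8, red, green, blue); there is no depth.
- vision.camera_model(name): a dict with "intrinsics" (3x3 intrinsics, pixels), "dist" ([k1, k2, p1, p2, k3] as OpenCV has them; the pictures are not rectified), "R" (3x3) and "t" (3): a world point X has camera coordinates R X + t; the wrist camera has in their place "tool_from_camera" (4x4, takes a point from camera to tool coordinates, whose origin is the TCP and whose axes are the tool frame's). Camera axes: x right, y down, z forward; pixel columns grow to the right and rows downward; lengths in mm; the calibration is good to about 2 mm. A picture is of the moment at which its call begins: read the wrist's pose just before it. camera_model takes no time and is no camera call.
- hand_in(): hands the job in, once; it reports no verdict.
The state is a dict: "clock": time; "q": joint angles; "dq": joint speeds; "effort": joint torques, N m; "position": TCP position; "eef_rot": TCP orientation; "ft_force": force on the tool from outside, world axes, zero at the start; "moment": the same for the moment, N m; "finger_gap": finger opening in mm.
Only numpy, scipy, OpenCV 4.12 (cv2) and the standard library are available. Lean on these libraries where they do the work, as an engineer would, in place of code of your own. Each camera call takes 0.05 s, during which the arm holds its last target.

TASK

First slide the lamp's dimmer fully off. With it off, move the finished bottle from the sloped stand into the blue tray, lying inside it, and lay every fresh bottle from the bench on a rest of its own on the stand: centred and in line on the narrow bar, cap end uphill, foot down against the lip. Then slide the dimmer up until its grip is level with the brass clip beside the track, and leave the other things on the bench where they are.

Things in the scene. Friction and masses are not known exactly. Their poses are not given: they have to be found in the camera images.
- new0: fresh culture bottle, clear plastic with cream-coloured set agar and a white screw cap, lying on the bench at the start. Square body 30 x 30 mm and 80 mm long, cap 24 mm across reaching 66 mm from the origin. Origin on the long axis in the middle of the square body (15 mm above what it lies on); x runs along the bottle towards the cap; the four sides are alike. About 90 g. Absent in some starts.
- new1: fresh culture bottle, clear plastic with cream-coloured set agar and a white screw cap, lying on the bench at the start. Square body 30 x 30 mm and 80 mm long, cap 24 mm across reaching 66 mm from the origin. Origin on the long axis in the middle of the square body (15 mm above what it lies on); x runs along the bottle towards the cap; the four sides are alike. About 90 g. Absent in some starts.
- new2: fresh culture bottle, clear plastic with cream-coloured set agar and a white screw cap, lying on the bench at the start. Square body 30 x 30 mm and 80 mm long, cap 24 mm across reaching 66 mm from the origin. Origin on the long axis in the middle of the square body (15 mm above what it lies on); x runs along the bottle towards the cap; the four sides are alike. About 90 g. Absent in some starts.
- new3: fresh culture bottle, clear plastic with cream-coloured set agar and a white screw cap, lying on the bench at the start. Square body 30 x 30 mm and 80 mm long, cap 24 mm across reaching 66 mm from the origin. Origin on the long axis in the middle of the square body (15 mm above what it lies on); x runs along the bottle towards the cap; the four sides are alike. About 90 g. Absent in some starts.
- old0: finished culture bottle, the same as the fresh ones (origin, axes, size alike), but lying on one of the stand's rests at the start. Just one of old0 to old3 is present.
- old1: finished culture bottle, the same as the fresh ones (origin, axes, size alike), but lying on one of the stand's rests at the start. Just one of old0 to old3 is present.
- old2: finished culture bottle, the same as the fresh ones (origin, axes, size alike), but lying on one of the stand's rests at the start. Just one of old0 to old3 is present.
- old3: finished culture bottle, the same as the fresh ones (origin, axes, size alike), but lying on one of the stand's rests at the start. Just one of old0 to old3 is present.
- stand: inspection stand: dark grey panel 125 mm deep and 440 mm wide that slopes 18 degrees, rising towards the stand's +x (away from the robot), on a grey frame; fixed. Origin under the middle of its foot. The panel's top is 30 mm high at the low edge and 70 mm at the high edge. A stop rail 12 mm high runs all along its low edge. Four rests stand side by side on it, 96 mm apart.
- rest0: rest 0 of the stand (numbered from its +y side): an aluminium bar 22 mm wide, 6 mm above the panel, with a lip (30 mm wide, 14 mm above the bar) at its low end; a bottle overhangs it 4 mm each side. Origin on the bar's top, mid-width, 41 mm uphill of the lip's inner face: under the middle of a bottle whose foot is 1 mm from the lip. x points up the slope, z square to the slope, upwards.
- rest1: rest 1 of the stand (numbered from its +y side): an aluminium bar 22 mm wide, 6 mm above the panel, with a lip (30 mm wide, 14 mm above the bar) at its low end; a bottle overhangs it 4 mm each side. Origin on the bar's top, mid-width, 41 mm uphill of the lip's inner face: under the middle of a bottle whose foot is 1 mm from the lip. x points up the slope, z square to the slope, upwards.
- rest2: rest 2 of the stand (numbered from its +y side): an aluminium bar 22 mm wide, 6 mm above the panel, with a lip (30 mm wide, 14 mm above the bar) at its low end; a bottle overhangs it 4 mm each side. Origin on the bar's top, mid-width, 41 mm uphill of the lip's inner face: under the middle of a bottle whose foot is 1 mm from the lip. x points up the slope, z square to the slope, upwards.
- rest3: rest 3 of the stand (numbered from its +y side): an aluminium bar 22 mm wide, 6 mm above the panel, with a lip (30 mm wide, 14 mm above the bar) at its low end; a bottle overhangs it 4 mm each side. Origin on the bar's top, mid-width, 41 mm uphill of the lip's inner face: under the middle of a bottle whose foot is 1 mm from the lip. x points up the slope, z square to the slope, upwards.
- tray: shallow blue discard tray, outside 190 x 140 x 35 mm (x, y, height), walls and floor 5 mm; fixed; origin at the centre of its underside.
- console: grey dimmer console of the stand's lamp, 100 x 190 x 20 mm, fixed; origin at the centre of its underside. An aluminium track (40 mm wide, 170 mm long, 14 mm high) runs along its y in the middle; white ticks beside it grow from short at the off end (-y) to long at the bright end (+y).
- dimmer (a joint): position of the dimmer's grip on its track, m: 0 fully off (the console's -y end), 0.12 fully bright (+y end). The grip is a black block 28 x 20 x 40 mm (x, y, height); it slides with about 1.5 N plus light damping, and stays where it is left.
- dimmer_top (a point): centre of the top of the dimmer's grip, 74.5 mm above the bench; it moves with the grip along the console's y. x, y as the console's.
- clip: brass set-point clip, 22 x 5 x 9 mm, fixed on the console beside the track on the +x side (35 mm from the track's centre line), at a different place along it each time. Origin at the centre of its underside, 20 mm above the bench; axes as the console's.
- pen: black marker pen, 95 mm; a bystander, leave it where it is. Origin at the centre of its underside.
- vial: small corked glass jar, 55 mm high; a bystander, leave it where it is. Origin at the centre of its underside.
- forceps: steel forceps, 110 mm; a bystander, leave it where it is. Origin at the centre of its underside.
- stopper: cork stopper, 30 mm across, 28 mm high; a bystander, leave it where it is. Origin at the centre of its underside.
Things that resemble listed ones, but are neither listed nor needed, are in the scene too. Leave any purple or turquoise look-alike of the new3 alone.

How it is judged (in metres and radians):
On the way, in this order (a step that is already met when the one before it is completed fails the run):
1. the dimmer is slid fully off (value of joint dimmer below 0.006 m), for 0.2 s.
2. with the dimmer off, the finished bottle lies in the tray and every fresh bottle is seated on a rest (((x of new0 in the frame of rest0 between -0.005 and 0.007 m and y of new0 in the frame of rest0 between -0.008 and 0.008 m and z of new0 in the frame of rest0 between 0.01 and 0.02 m and angle between the x axis of new0 and the x axis of rest0, either way round below 0.15 rad) or (x of new0 in the frame of rest1 between -0.005 and 0.007 m and y of new0 in the frame of rest1 between -0.008 and 0.008 m and z of new0 in the frame of rest1 between 0.01 and 0.02 m and angle between the x axis of new0 and the x axis of rest1, either way round below 0.15 rad) or (x of new0 in the frame of rest2 between -0.005 and 0.007 m and y of new0 in the frame of rest2 between -0.008 and 0.008 m and z of new0 in the frame of rest2 between 0.01 and 0.02 m and angle between the x axis of new0 and the x axis of rest2, either way round below 0.15 rad) or (x of new0 in the frame of rest3 between -0.005 and 0.007 m and y of new0 in the frame of rest3 between -0.008 and 0.008 m and z of new0 in the frame of rest3 between 0.01 and 0.02 m and angle between the x axis of new0 and the x axis of rest3, either way round below 0.15 rad)) and angle between each of new0, new1, new2, new3's own x axis and vertical below 1.45 rad and linear speed of each of new0, new1, new2, new3, old0, old1, old2, old3 below 0.02 m/s and ((x of new1 in the frame of rest0 between -0.005 and 0.007 m and y of new1 in the frame of rest0 between -0.008 and 0.008 m and z of new1 in the frame of rest0 between 0.01 and 0.02 m and angle between the x axis of new1 and the x axis of rest0, either way round below 0.15 rad) or (x of new1 in the frame of rest1 between -0.005 and 0.007 m and y of new1 in the frame of rest1 between -0.008 and 0.008 m and z of new1 in the frame of rest1 between 0.01 and 0.02 m and angle between the x axis of new1 and the x axis of rest1, either way round below 0.15 rad) or (x of new1 in the frame of rest2 between -0.005 and 0.007 m and y of new1 in the frame of rest2 between -0.008 and 0.008 m and z of new1 in the frame of rest2 between 0.01 and 0.02 m and angle between the x axis of new1 and the x axis of rest2, either way round below 0.15 rad) or (x of new1 in the frame of rest3 between -0.005 and 0.007 m and y of new1 in the frame of rest3 between -0.008 and 0.008 m and z of new1 in the frame of rest3 between 0.01 and 0.02 m and angle between the x axis of new1 and the x axis of rest3, either way round below 0.15 rad)) and ((x of new2 in the frame of rest0 between -0.005 and 0.007 m and y of new2 in the frame of rest0 between -0.008 and 0.008 m and z of new2 in the frame of rest0 between 0.01 and 0.02 m and angle between the x axis of new2 and the x axis of rest0, either way round below 0.15 rad) or (x of new2 in the frame of rest1 between -0.005 and 0.007 m and y of new2 in the frame of rest1 between -0.008 and 0.008 m and z of new2 in the frame of rest1 between 0.01 and 0.02 m and angle between the x axis of new2 and the x axis of rest1, either way round below 0.15 rad) or (x of new2 in the frame of rest2 between -0.005 and 0.007 m and y of new2 in the frame of rest2 between -0.008 and 0.008 m and z of new2 in the frame of rest2 between 0.01 and 0.02 m and angle between the x axis of new2 and the x axis of rest2, either way round below 0.15 rad) or (x of new2 in the frame of rest3 between -0.005 and 0.007 m and y of new2 in the frame of rest3 between -0.008 and 0.008 m and z of new2 in the frame of rest3 between 0.01 and 0.02 m and angle between the x axis of new2 and the x axis of rest3, either way round below 0.15 rad)) and ((x of new3 in the frame of rest0 between -0.005 and 0.007 m and y of new3 in the frame of rest0 between -0.008 and 0.008 m and z of new3 in the frame of rest0 between 0.01 and 0.02 m and angle between the x axis of new3 and the x axis of rest0, either way round below 0.15 rad) or (x of new3 in the frame of rest1 between -0.005 and 0.007 m and y of new3 in the frame of rest1 between -0.008 and 0.008 m and z of new3 in the frame of rest1 between 0.01 and 0.02 m and angle between the x axis of new3 and the x axis of rest1, either way round below 0.15 rad) or (x of new3 in the frame of rest2 between -0.005 and 0.007 m and y of new3 in the frame of rest2 between -0.008 and 0.008 m and z of new3 in the frame of rest2 between 0.01 and 0.02 m and angle between the x axis of new3 and the x axis of rest2, either way round below 0.15 rad) or (x of new3 in the frame of rest3 between -0.005 and 0.007 m and y of new3 in the frame of rest3 between -0.008 and 0.008 m and z of new3 in the frame of rest3 between 0.01 and 0.02 m and angle between the x axis of new3 and the x axis of rest3, either way round below 0.15 rad)) and x of old0 in the frame of tray between -0.085 and 0.085 m and y of old0 in the frame of tray between -0.06 and 0.06 m and z of old0 in the frame of tray between 0 and 0.028 m and x of old1 in the frame of tray between -0.085 and 0.085 m and y of old1 in the frame of tray between -0.06 and 0.06 m and z of old1 in the frame of tray between 0 and 0.028 m and x of old2 in the frame of tray between -0.085 and 0.085 m and y of old2 in the frame of tray between -0.06 and 0.06 m and z of old2 in the frame of tray between 0 and 0.028 m and x of old3 in the frame of tray between -0.085 and 0.085 m and y of old3 in the frame of tray between -0.06 and 0.06 m and z of old3 in the frame of tray between 0 and 0.028 m and value of joint dimmer below 0.006 m), for 0.3 s.
3. the dimmer's grip is level with the clip (y of dimmer_top in the frame of clip between -0.005 and 0.005 m and velocity of joint dimmer between -0.005 and 0.005 m/s), for 0.3 s.
At the end, for the whole second after the job is handed in: Every fresh bottle lies at rest on a rest of its own, within 8 mm of the bar's middle line, in line to 0.15 rad, cap uphill, its foot within about 8 mm of the lip; the finished bottle lies at rest flat inside the tray; the dimmer's grip is within 5 mm of the clip along the track (all of step 3 and ((x of new0 in the frame of rest0 between -0.005 and 0.007 m and y of new0 in the frame of rest0 between -0.008 and 0.008 m and z of new0 in the frame of rest0 between 0.01 and 0.02 m and angle between the x axis of new0 and the x axis of rest0, either way round below 0.15 rad) or (x of new0 in the frame of rest1 between -0.005 and 0.007 m and y of new0 in the frame of rest1 between -0.008 and 0.008 m and z of new0 in the frame of rest1 between 0.01 and 0.02 m and angle between the x axis of new0 and the x axis of rest1, either way round below 0.15 rad) or (x of new0 in the frame of rest2 between -0.005 and 0.007 m and y of new0 in the frame of rest2 between -0.008 and 0.008 m and z of new0 in the frame of rest2 between 0.01 and 0.02 m and angle between the x axis of new0 and the x axis of rest2, either way round below 0.15 rad) or (x of new0 in the frame of rest3 between -0.005 and 0.007 m and y of new0 in the frame of rest3 between -0.008 and 0.008 m and z of new0 in the frame of rest3 between 0.01 and 0.02 m and angle between the x axis of new0 and the x axis of rest3, either way round below 0.15 rad)) and angle between each of new0, new1, new2, new3's own x axis and vertical below 1.45 rad and linear speed of each of new0, new1, new2, new3, old0, old1, old2, old3 below 0.02 m/s and ((x of new1 in the frame of rest0 between -0.005 and 0.007 m and y of new1 in the frame of rest0 between -0.008 and 0.008 m and z of new1 in the frame of rest0 between 0.01 and 0.02 m and angle between the x axis of new1 and the x axis of rest0, either way round below 0.15 rad) or (x of new1 in the frame of rest1 between -0.005 and 0.007 m and y of new1 in the frame of rest1 between -0.008 and 0.008 m and z of new1 in the frame of rest1 between 0.01 and 0.02 m and angle between the x axis of new1 and the x axis of rest1, either way round below 0.15 rad) or (x of new1 in the frame of rest2 between -0.005 and 0.007 m and y of new1 in the frame of rest2 between -0.008 and 0.008 m and z of new1 in the frame of rest2 between 0.01 and 0.02 m and angle between the x axis of new1 and the x axis of rest2, either way round below 0.15 rad) or (x of new1 in the frame of rest3 between -0.005 and 0.007 m and y of new1 in the frame of rest3 between -0.008 and 0.008 m and z of new1 in the frame of rest3 between 0.01 and 0.02 m and angle between the x axis of new1 and the x axis of rest3, either way round below 0.15 rad)) and ((x of new2 in the frame of rest0 between -0.005 and 0.007 m and y of new2 in the frame of rest0 between -0.008 and 0.008 m and z of new2 in the frame of rest0 between 0.01 and 0.02 m and angle between the x axis of new2 and the x axis of rest0, either way round below 0.15 rad) or (x of new2 in the frame of rest1 between -0.005 and 0.007 m and y of new2 in the frame of rest1 between -0.008 and 0.008 m and z of new2 in the frame of rest1 between 0.01 and 0.02 m and angle between the x axis of new2 and the x axis of rest1, either way round below 0.15 rad) or (x of new2 in the frame of rest2 between -0.005 and 0.007 m and y of new2 in the frame of rest2 between -0.008 and 0.008 m and z of new2 in the frame of rest2 between 0.01 and 0.02 m and angle between the x axis of new2 and the x axis of rest2, either way round below 0.15 rad) or (x of new2 in the frame of rest3 between -0.005 and 0.007 m and y of new2 in the frame of rest3 between -0.008 and 0.008 m and z of new2 in the frame of rest3 between 0.01 and 0.02 m and angle between the x axis of new2 and the x axis of rest3, either way round below 0.15 rad)) and ((x of new3 in the frame of rest0 between -0.005 and 0.007 m and y of new3 in the frame of rest0 between -0.008 and 0.008 m and z of new3 in the frame of rest0 between 0.01 and 0.02 m and angle between the x axis of new3 and the x axis of rest0, either way round below 0.15 rad) or (x of new3 in the frame of rest1 between -0.005 and 0.007 m and y of new3 in the frame of rest1 between -0.008 and 0.008 m and z of new3 in the frame of rest1 between 0.01 and 0.02 m and angle between the x axis of new3 and the x axis of rest1, either way round below 0.15 rad) or (x of new3 in the frame of rest2 between -0.005 and 0.007 m and y of new3 in the frame of rest2 between -0.008 and 0.008 m and z of new3 in the frame of rest2 between 0.01 and 0.02 m and angle between the x axis of new3 and the x axis of rest2, either way round below 0.15 rad) or (x of new3 in the frame of rest3 between -0.005 and 0.007 m and y of new3 in the frame of rest3 between -0.008 and 0.008 m and z of new3 in the frame of rest3 between 0.01 and 0.02 m and angle between the x axis of new3 and the x axis of rest3, either way round below 0.15 rad)) and x of old0 in the frame of tray between -0.085 and 0.085 m and y of old0 in the frame of tray between -0.06 and 0.06 m and z of old0 in the frame of tray between 0 and 0.028 m and x of old1 in the frame of tray between -0.085 and 0.085 m and y of old1 in the frame of tray between -0.06 and 0.06 m and z of old1 in the frame of tray between 0 and 0.028 m and x of old2 in the frame of tray between -0.085 and 0.085 m and y of old2 in the frame of tray between -0.06 and 0.06 m and z of old2 in the frame of tray between 0 and 0.028 m and x of old3 in the frame of tray between -0.085 and 0.085 m and y of old3 in the frame of tray between -0.06 and 0.06 m and z of old3 in the frame of tray between 0 and 0.028 m); the robot touches nothing.
It fails at once if a bystander is pushed more than 40 mm from its place (distance of any of pen, vial, forceps, stopper from where it was at the start of the episode above 0.04 m).
Of old0, old1, old2, old3 only 1 to 1 are there at a start; the rules pass over those that are not, and their reading is None.
Of new0, new1, new2, new3 only 3 to 4 are there at a start; the rules pass over those that are not, and their reading is None.
At some moment in a run one of new0, new1, new2, new3, old0, old1, old2, old3 may be knocked a few centimetres aside while the robot is not near it.
Once in a run the grip may slacken for a moment while it holds something.
It also fails if it takes over 200 s, if anything falls off the work surface, if the arm or the gripper's body presses on something with over 40 N, if the wrist force passes 120 N, or if a joint passes its speed limit or range.

## Working session

There is one attempt and no reset: what is moved stays moved. The work goes in short steps, Python scripts to look and compute and a tool call to move; the robot and the scene stay as the last step left them, time stands still between calls to the robot, and variables do not carry over. Pictures are saved under pics/ and viewed, and the job is handed in when it is done.

Besides the shell and the picture viewer there is one more tool, called after "Request:" by a JSON object that holds its "fn" and its "kwargs". carry_out: Moves the arm, as the interface text tells. Its arguments: {"type":"object","properties":{"deltas":{"type":"array","items":{"type":"array","items":{"type":"number"}}},"fingers":{"type":"number"},"force":{"type":"number"}},"required":["deltas"]}

```bash
mkdir -p pics; ls; cat > h.py <<'E'
import numpy as np, cv2
from scipy.spatial.transform import Rotation as Rn
from station import get_obs, vision, hand_in
def snap(name,fn):
    o=get_obs(); im=vision.read_camera(name); cv2.imwrite('pics/'+fn,im[:,:,::-1]); return o,im
def cam(name,o=None):
    m=vision.camera_model(name); K=np.array(m['intrinsics']); d=np.array(m['dist'])
    if 'R' in m: R=np.array(m['R']); t=np.array(m['t'])
    else:
        T=np.array(m['tool_from_camera']); Rt=Rn.from_quat(o['eef_rot']).as_matrix(); p=np.array(o['position'])
        Rw=Rt@T[:3,:3]; c=Rt@T[:3,3]+p; R=Rw.T; t=-R@c
    return K,d,R,t
def ray(c,uv):
    K,d,R,t=c; n=cv2.undistortPoints(np.array(uv,float).reshape(-1,1,2),K,d).reshape(-1,2)
    D=np.c_[n,np.ones(len(n))]@R; return -R.T@t,D
def plane(c,uv,z):
    C,D=ray(c,uv); return C+D*((z-C[2])/D[:,2])[:,None]
def proj(c,X):
    K,d,R,t=c; return cv2.projectPoints(np.array(X,float).reshape(-1,3),cv2.Rodrigues(R)[0],t.reshape(3,1),K,d)[0].reshape(-1,2)
E
python3 - <<'E'
from h import *
print(get_obs())
for n in ['scene','top','wrist']:
    o,im=snap(n,n+'0.png')
for n in ['scene','top']: 
    c=cam(n); print(n,ray(c,[[320,240]]))
print(vision.camera_model('wrist'))
E
```

```text
pics
{'clock': 0.0, 'q': array([-1.42610679e+00,  2.21219693e-01,  1.52767438e+00, -5.23644830e-05,
        1.39467698e+00, -1.26097107e-01]), 'dq': array([-0.00044302, -0.00019773, -0.00040708,  0.0011552 ,  0.00240164,
        0.00132902]), 'effort': array([-1.18340588e-03, -4.96900535e+01, -3.89400172e+01, -3.17719068e-04,
        1.11768366e-02, -1.05291247e-05]), 'position': array([ 167.07457933, -601.62488649,  241.16971712]), 'eef_rot': array([ 0.4284083 ,  0.56342782, -0.42745436,  0.56240394]), 'ft_force': array([ 0.2109452 ,  1.0247553 , -0.75140479]), 'moment': array([-0.00838272,  0.00426566,  0.02590047]), 'finger_gap': 85.27107831388362}
scene (array([1396.9854245 ,   80.8550976 ,  843.15484419]), array([[-0.78575877, -0.05210845, -0.61643047]]))
top (array([ 220.81795477,   -5.1415353 , 1474.42724104]), array([[ 0.1428997 , -0.01995518, -0.98972972]]))
{'intrinsics': array([[359.14213307,   0.        , 318.62696286],
       [  0.        , 359.14213307, 239.3050411 ],
       [  0.        ,   0.        ,   1.        ]]), 'dist': array([-0.03975439,  0.        ,  0.        ,  0.        ,  0.        ]), 'tool_from_camera': array([[-4.73433863e-04, -2.77610647e-01,  9.60693554e-01,
        -1.31605321e+02],
       [-3.93250372e-04, -9.60693536e-01, -2.77610835e-01,
         7.14813871e+01],
       [ 9.99999811e-01, -5.09223468e-04,  3.45654361e-04,
        -6.26374904e-01],
       [ 0.00000000e+00,  0.00000000e+00,  0.00000000e+00,
         1.00000000e+00]])}
```

View pics/top0.png

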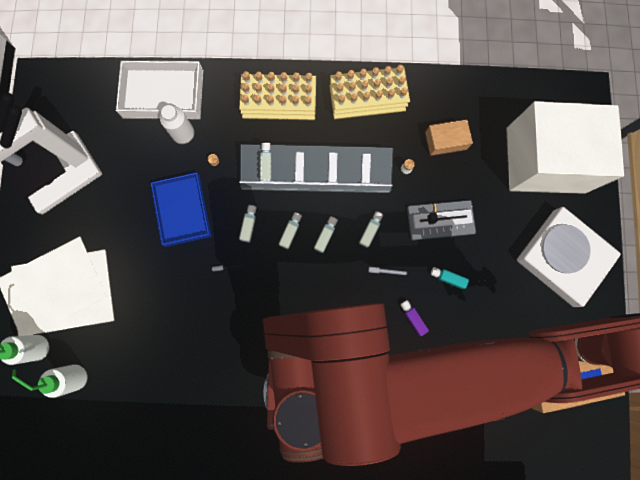

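View pics/scene0.png

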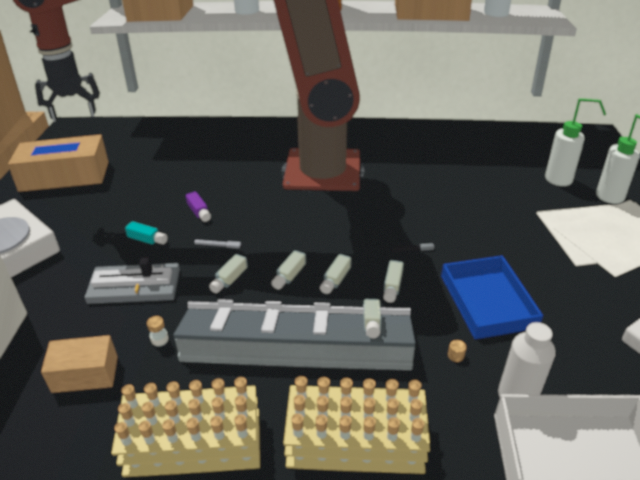

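View pics/wrist0.png

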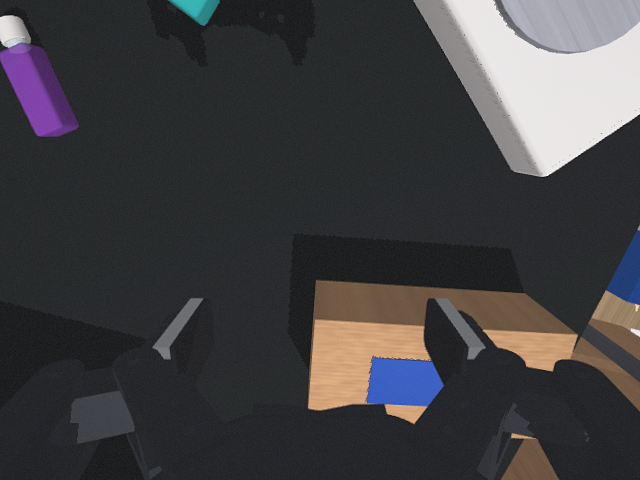

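Top view: the candidates for fresh bottles are cream ones at (248,223), (290,230), (326,233) and (371,228). The cream one at (265,160) on rest 0 is the finished one. Look-alikes to leave are turquoise (450,277) and purple (413,317). The dimmer is at (432,216) and the tray at (181,208). Next is a close crop to check.

```bash
python3 - <<'E'
import cv2,numpy as np
im=cv2.imread('pics/top0.png')
a=cv2.resize(im[130:260,225:400],None,fx=4.5,fy=4.5,interpolation=cv2.INTER_CUBIC);cv2.imwrite('pics/c1.png',a)
a=cv2.resize(im[190:255,400:485],None,fx=9,fy=9,interpolation=cv2.INTER_CUBIC);cv2.imwrite('pics/c2.png',a)
E
```

```text
(no output)
```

View pics/c1.png

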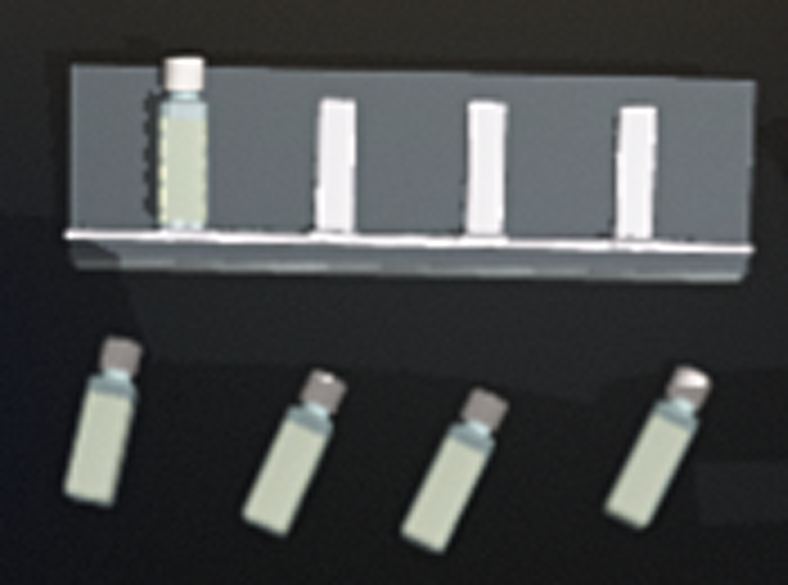

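View pics/c2.png

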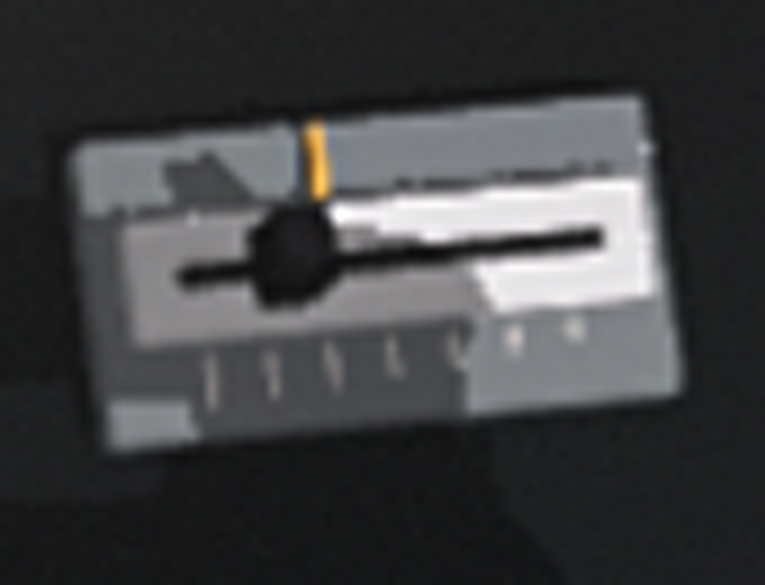

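The crop shows four cream fresh bottles with caps towards the stand, and the old one on rest 0. The console's off end is at the right, and the clip is at crop (316,160). Now for world positions.

```bash
cat > meas.py <<'E'
from h import *
def masks(im):
    hsv=cv2.cvtColor(im,cv2.COLOR_RGB2HSV); return hsv
def bottles(im,c,z=30,verbose=True):
    # agar body + cap blobs in top view
    hsv=masks(im); H,S,V=[hsv[...,i].astype(int) for i in range(3)]
    m=((im.min(2)>95)).astype(np.uint8)
    out=[]
    n,l,st,ce=cv2.connectedComponentsWithStats(m)
    for i in range(1,n):
        if 80<st[i,4]<900: out.append((i,st[i],ce[i]))
    return m,l,out
E
python3 - <<'E'
from meas import *
im=cv2.imread('pics/top0.png')[:,:,::-1].copy(); c=cam('top')
m,l,o=bottles(im,c)
for i,st,ce in o:
    if not(230<ce[0]<400 and 195<ce[1]<255): continue
    cnt=np.argwhere(l==i)[:,::-1].astype(np.float32)
    r=cv2.minAreaRect(cnt)
    print(i,st[4],ce,r)
    b=cv2.boxPoints(r); print(np.round(plane(c,b,25),0).tolist())
def cr(p,s,ox,oy): p=np.array(p,float); return (p+.5)/s-.5+[ox,oy]
print('console',plane(c,cr([(72,150),(642,95),(685,393),(105,450)],9,400,190),20).round(1).tolist())
print('clip',plane(c,cr([(316,160)],9,400,190),29).round(1))
print('slot',plane(c,cr([(180,275),(600,238)],9,400,190),34).round(1))
print('grip',plane(c,cr([(293,250)],9,400,190),60).round(1))
print('rests top ends',plane(c,cr([(337,100),(488,103),(638,108)],4.5,225,130),68).round(1).tolist())
print('rests bot',plane(c,cr([(336,232),(486,235),(634,238)],4.5,225,130),45).round(1).tolist())
print('panel high corners',plane(c,cr([(72,65),(754,82)],4.5,225,130),70).round(1).tolist())
# tray
hsv=cv2.cvtColor(im,cv2.COLOR_RGB2HSV); mm=((hsv[...,0]>105)&(hsv[...,0]<130)&(hsv[...,1]>150)&(hsv[...,2]>60)).astype(np.uint8); mm[:,300:]=0
cs,_=cv2.findContours(mm,0,1); k=max(cs,key=cv2.contourArea); r=cv2.minAreaRect(k); print(r); b=plane(c,cv2.boxPoints(r),33); print('tray',b.round(1).tolist(),b.mean(0))
E
```

```text
16 353 [247.65439093 224.2266289 ] ((247.97189331054688, 222.9550323486328), (11.018115997314453, 35.90256881713867), 12.994616508483887)
[[426.0, 200.0, 25.0], [530.0, 181.0, 25.0], [523.0, 150.0, 25.0], [420.0, 169.0, 25.0]]
19 354 [289.82768362 230.92937853] ((290.4143371582031, 229.6883544921875), (10.593354225158691, 36.662940979003906), 24.443954467773438)
[[415.0, 86.0, 25.0], [514.0, 45.0, 25.0], [501.0, 17.0, 25.0], [403.0, 58.0, 25.0]]
20 352 [370.90056818 229.70738636] ((371.5000305175781, 228.50003051757812), (10.28591251373291, 36.224300384521484), 26.56505012512207)
[[426.0, -146.0, 25.0], [522.0, -192.0, 25.0], [509.0, -219.0, 25.0], [413.0, -173.0, 25.0]]
21 345 [325.46956522 234.78550725] ((325.800048828125, 233.90003967285156), (10.28591251373291, 35.7770881652832), 26.56505012512207)
[[408.0, -15.0, 25.0], [502.0, -59.0, 25.0], [489.0, -86.0, 25.0], [395.0, -42.0, 25.0]]
console [[537.3, -288.4, 20.0], [561.2, -476.7, 20.0], [462.7, -488.7, 20.0], [439.0, -298.8, 20.0]]
clip [[ 534.3 -366.1   29. ]]
slot [[ 494.3 -320.4   34. ]
 [ 510.3 -457.3   34. ]]
grip [[ 498.4 -350.7   60. ]]
rests top ends [[677.8, 31.0, 68.0], [678.4, -65.3, 68.0], [677.9, -161.0, 68.0]]
rests bot [[597.2, 29.7, 45.0], [597.8, -66.5, 45.0], [598.5, -161.7, 45.0]]
panel high corners [[696.2, 200.9, 70.0], [696.8, -235.0, 70.0]]
((179.94232177734375, 209.21153259277344), (67.46394348144531, 50.794071197509766), 78.69007110595703)
tray [[590.2, 472.3, 33.0], [623.4, 326.9, 33.0], [428.6, 277.2, 33.0], [396.0, 419.5, 33.0]] [509.56120324 373.98206091  33.        ]
```

```bash
cat >> h.py <<'E'
def tgt(a,pitch=0.0,):
    # jaw axis world yaw a (deg), tool x down; then pitched about world y by 'pitch' deg (18 => lean for slope)
    a=np.radians(a); x=np.array([0,0,-1.]); z=np.array([np.cos(a),np.sin(a),0]); y=np.cross(z,x)
    return Rn.from_euler('y',pitch,degrees=True)*Rn.from_matrix(np.c_[x,y,z])
def row(p,R,o=None):
    o=o or get_obs(); d=(np.array(p)-o['position'])/25
    w=(R*Rn.from_quat(o['eef_rot']).inv()).as_rotvec(degrees=True)/6
    return np.r_[d,w].round(2).tolist()
def st():
    o=get_obs(); R=Rn.from_quat(o['eef_rot']).as_matrix()
    print('t',round(float(o['clock']),2),'p',o['position'].round(1),'gap',round(float(o['finger_gap']),1),'jawyaw',np.degrees(np.arctan2(R[1,2],R[0,2])).round(1),'toolx',R[:,0].round(3),'tooly',R[:,1].round(2),'q',o['q'].round(2),'f',o['ft_force'].round(1)); return o
E
python3 - <<'E'
from h import *
o=st()
# console frame
C=np.array([500.3,-388.5]); th=7.1
ex=np.array([np.cos(np.radians(th)),np.sin(np.radians(th))]);ey=np.array([-ex[1],ex[0]])
print('grip est',C+ey*37,'off',C-ey*60)
for a in (90+th,th-90): print(a,row([495,-350,180],tgt(a)))
E
```

```text
t 0.15 p [ 167.1 -601.8  241.4] gap 85.1 jawyaw -74.5 toolx [-0.     0.002 -1.   ] tooly [0.96 0.27 0.  ] q [-1.43  0.22  1.53  0.    1.39 -0.13] f [ 0.8 -0.5  0.7]
grip est [ 495.72674536 -351.7837183 ] off [ 507.7160886  -448.03991627]
97.1 [13.11, 10.07, -2.46, 0.0, -0.02, 28.6]
-82.9 [13.11, 10.07, -2.46, -0.02, -0.0, -1.4]
```

Request:
{"fn": "carry_out", "kwargs": {"deltas": [[1.5,1.5,0,0,0,-0.2],[3.5,3,0,0,0,-0.5],[6,5,0,0,0,-0.8],[8,7,0,0,0,-1.2],[9.5,8.5,0,0,0,-1.4],[10.4,9.4,0,0,0,-1.4],[10.8,9.8,0,0,0,-1.4],[10.8,9.8,0,0,0,-1.4]], "fingers": 60}}

```text
clock: 1.15
position: [437.3, -356.3, 241.2]
eef_rot: [0.468, 0.531, -0.467, 0.53]
ft_force: [-0.0, -0.7, 0.6]
finger_gap: 60.2
```

```bash
python3 - <<'E'
from h import *
st(); o,im=snap('wrist','w1.png'); st()
E
```

```text
t 1.15 p [ 437.3 -356.3  241.2] gap 60.2 jawyaw -82.8 toolx [-0.001  0.002 -1.   ] tooly [ 0.99  0.13 -0.  ] q [-0.82  0.08  1.69  0.    1.38  0.62] f [-0.  -0.7  0.6]
t 1.2 p [ 436.7 -357.2  241.2] gap 60.2 jawyaw -82.9 toolx [-0.001  0.001 -1.   ] tooly [ 0.99  0.12 -0.  ] q [-0.83  0.08  1.69  0.    1.38  0.62] f [-0.7 -0.2  0. ]
```

View pics/w1.png

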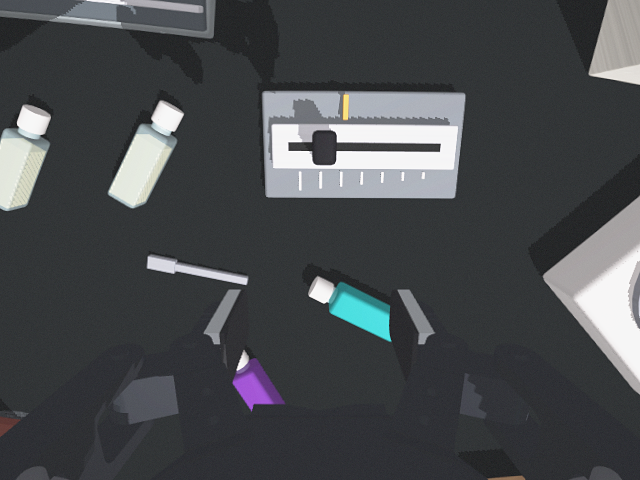

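Wrist view: console corners are (263,92), (465,94), (456,198) and (266,197). The grip is at (324,147), the clip at (346,107), and the slot runs from (289,147) to (440,148).

```bash
python3 - <<'E'
from h import *
o=get_obs(); c=cam('wrist',o)
im=cv2.imread('pics/w1.png')
P=plane(c,[(263,92),(465,94),(456,198),(266,197)],20); print(P.round(1).tolist(),P.mean(0))
print('slot',plane(c,[(289,147),(440,148)],34.5).round(1).tolist())
print('clip',plane(c,[(346,107)],29).round(1))
m=(im.max(2)<45).astype(np.uint8); m[:,:311]=0;m[:125]=0;m[170:]=0;m[:,340:]=0
ys,xs=np.nonzero(m);print(xs.min(),xs.max(),ys.min(),ys.max())
print('grip',plane(c,[(324.5,147.5)],74.5), plane(c,[(313,147),(337,147)],74.5))
a=cv2.resize(im[85:205,255:470],None,fx=3.6,fy=3.6,interpolation=cv2.INTER_CUBIC);cv2.imwrite('pics/c3.png',a)
E
```

```text
[[539.9, -291.7, 20.0], [562.0, -477.2, 20.0], [465.6, -490.4, 20.0], [443.0, -302.9, 20.0]] [ 502.62740828 -390.55910754   20.        ]
slot [[494.2, -321.7, 34.5], [510.9, -459.4, 34.5]]
clip [[ 535.5 -368.9   29. ]]
311 335 131 162
grip [[ 498.94841138 -353.27609564   74.5       ]] [[ 498.18834955 -344.0193119    74.5       ]
 [ 500.59478839 -363.23255667   74.5       ]]
```

View pics/c3.png

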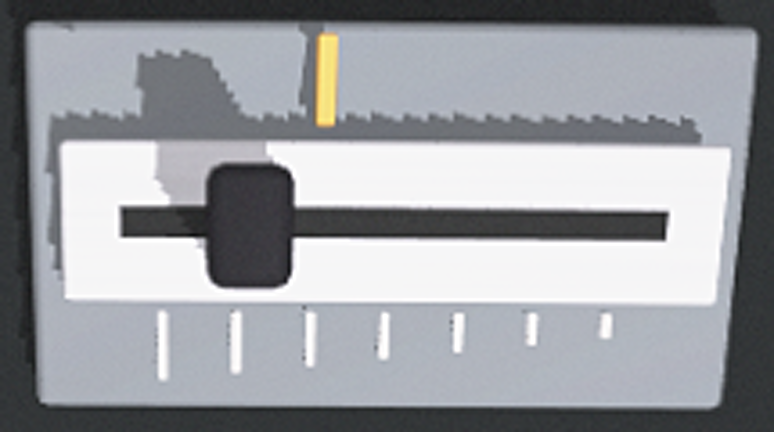

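Request:
{"fn": "carry_out", "kwargs": {"deltas": [[1,0.1,-0.5,0,0,0],[2,0.15,-2,0,0,0],[2.45,0.16,-4,0,0,0],[2.45,0.16,-6,0,0,0],[2.45,0.16,-7,0,0,0],[2.45,0.16,-7.5,0,0,0],[2.45,0.16,-7.5,0,0,0],[2.45,0.16,-7.5,0,0,0]], "fingers": 60}}

```text
clock: 2.2
position: [498.6, -354.5, 55.4]
eef_rot: [0.468, 0.53, -0.468, 0.53]
ft_force: [0.3, -0.4, 1.2]
finger_gap: 60.2
```

Request:
{"fn": "carry_out", "kwargs": {"deltas": [[0,0,0,0,0,0],[0,0,0,0,0,0],[0,0,0,0,0,0],[0,0,0,0,0,0],[0,0,0,0,0,0],[0,0,0,0,0,0],[0,0,0,0,0,0],[0,0,0,0,0,0]], "fingers": 0, "force": 30}}

```text
clock: 3.2
position: [499.2, -354.9, 56.7]
eef_rot: [0.468, 0.529, -0.468, 0.531]
ft_force: [-0.9, 1.9, 6.0]
finger_gap: 19.5
```

```bash
python3 - <<'E'
from h import *
o=st(); snap('wrist','w2.png')
print(row([502.5+.1205*60,-390.5-.9927*60,53.5],tgt(-83.1)))
E
```

```text
t 3.2 p [ 499.2 -354.9   56.7] gap 19.5 jawyaw -82.9 toolx [ 0.002 -0.002 -1.   ] tooly [0.99 0.12 0.  ] q [-0.75  0.38  1.7   0.    1.06  0.7 ] f [-0.9  1.9  6. ]
[0.42, -3.81, -0.13, 0.02, 0.02, -0.03]
```

View pics/w2.png

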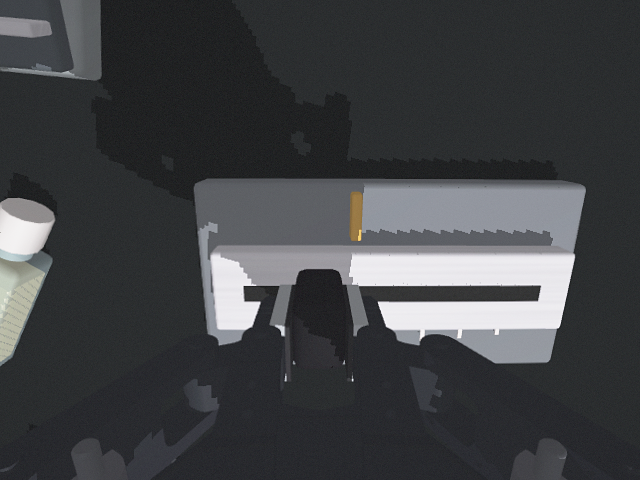

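The grip is held at a gap of 19.5. Sliding it about 96 mm to the off end.

Request:
{"fn": "carry_out", "kwargs": {"deltas": [[0.06,-0.5,0,0,0,0],[0.12,-1,0,0,0,0],[0.18,-1.5,0,0,0,0],[0.24,-2,0,0,0,0],[0.3,-2.5,0,0,0,0],[0.36,-3,0,0,0,0],[0.43,-3.5,0,0,0,0],[0.47,-3.88,0,0,0,0]]}}

```text
clock: 4.25
position: [510.7, -449.6, 56.6]
eef_rot: [0.47, 0.531, -0.467, 0.529]
ft_force: [-4.4, 27.6, 21.0]
finger_gap: 19.7
```

Request:
{"fn": "carry_out", "kwargs": {"deltas": [[0,0,0,0,0,0],[0,-0.05,0,0,0,0],[0,-0.08,0,0,0,0],[0,-0.1,0,0,0,0],[0,-0.1,0,0,0,0],[0,-0.1,0,0,0,0],[0,-0.1,0,0,0,0],[0,-0.1,0,0,0,0]]}}

```text
clock: 5.25
position: [510.7, -449.4, 56.6]
eef_rot: [0.471, 0.533, -0.465, 0.527]
ft_force: [-2.3, 12.9, 9.5]
finger_gap: 19.5
```

```bash
python3 - <<'E'
from h import *
o=st(); d=o['position'][:2]-[502.5,-390.5]; print('joint',60+d@[-.1205,.9927])
E
```

```text
t 5.25 p [ 510.7 -449.4   56.6] gap 19.5 jawyaw -82.9 toolx [-0.001  0.011 -1.   ] tooly [0.99 0.12 0.  ] q [-0.84  0.53  1.49  0.01  1.13  0.6 ] f [-2.3 12.9  9.5]
joint 0.5166024648505143
```

Request:
{"fn": "carry_out", "kwargs": {"deltas": [[0,0,0,0,0,0],[0,0,0,0,0,0],[0,0,0,0,0,0],[0,0,1,0,0,0],[0,0,3,0,0,0],[0,1,5,0,0,0],[0,2,7,0,0,0],[0,4,8,0,0,0]], "fingers": 60}}

```text
clock: 6.25
position: [511.4, -351.0, 260.6]
eef_rot: [0.471, 0.53, -0.466, 0.529]
ft_force: [0.9, 0.2, 0.2]
finger_gap: 60.0
```

```bash
python3 - <<'E'
from h import *
o=st()
print(row([530,-20,330],tgt(-90)))
E
```

```text
t 6.25 p [ 511.4 -351.   260.6] gap 60.0 jawyaw -83.0 toolx [ 0.003  0.006 -1.   ] tooly [0.99 0.12 0.  ] q [-0.73  0.2   1.52  0.01  1.43  0.72] f [0.9 0.2 0.2]
[0.74, 13.24, 2.77, -0.06, 0.04, -1.16]
```

Request:
{"fn": "carry_out", "kwargs": {"deltas": [[0,1.5,0.3,0,0,-0.2],[0.2,3.5,0.8,0,0,-0.4],[0.4,5.7,1.4,0,0,-0.6],[0.5,8,2,0,0,-0.8],[0.6,10,2.4,0,0,-1],[0.74,12,2.7,-0.06,0.04,-1.16],[0.74,13,2.77,-0.06,0.04,-1.16],[0.74,13.2,2.77,-0.06,0.04,-1.16]]}}

```text
clock: 7.25
position: [530.1, -19.8, 330.3]
eef_rot: [0.499, 0.5, -0.499, 0.501]
ft_force: [-0.3, -1.1, -0.4]
finger_gap: 59.9
```

```bash
python3 - <<'E'
from h import *
o=st(); o,im=snap('wrist','w3.png'); np.save('w3o.npy',np.r_[o['position'],o['eef_rot']]); snap('top','top1.png')
E
```

```text
t 7.25 p [530.1 -19.8 330.3] gap 59.9 jawyaw -89.9 toolx [ 0.001 -0.001 -1.   ] tooly [1. 0. 0.] q [-0.19 -0.05  1.65 -0.    1.54  1.38] f [-0.3 -1.1 -0.4]
```

View pics/w3.png

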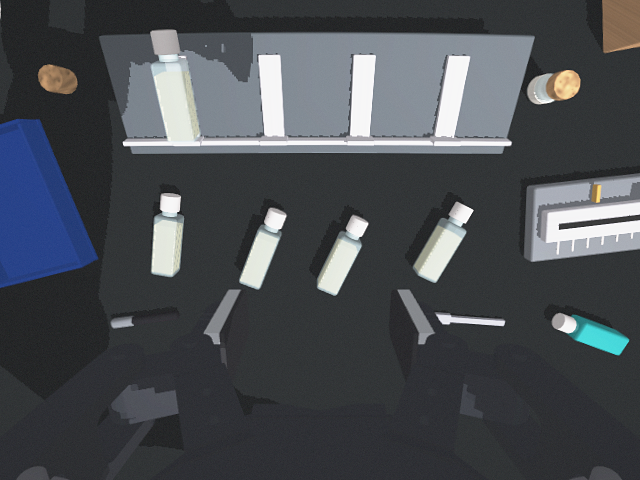

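View pics/top1.png

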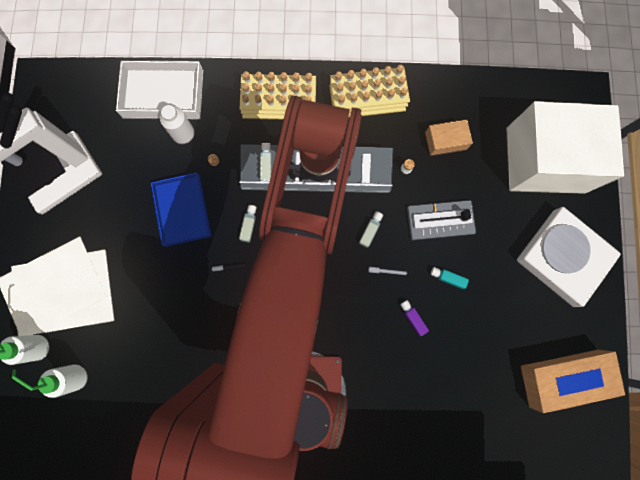

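```bash
python3 - <<'E'
import cv2
im=cv2.imread('pics/w3.png')
cv2.imwrite('pics/c4.png',cv2.resize(im[40:160,245:405],None,fx=5,fy=5,interpolation=cv2.INTER_CUBIC))
cv2.imwrite('pics/c5.png',cv2.resize(im[25:160,95:225],None,fx=4.4,fy=4.4,interpolation=cv2.INTER_CUBIC))
E
```

```text
(no output)
```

View pics/c4.png

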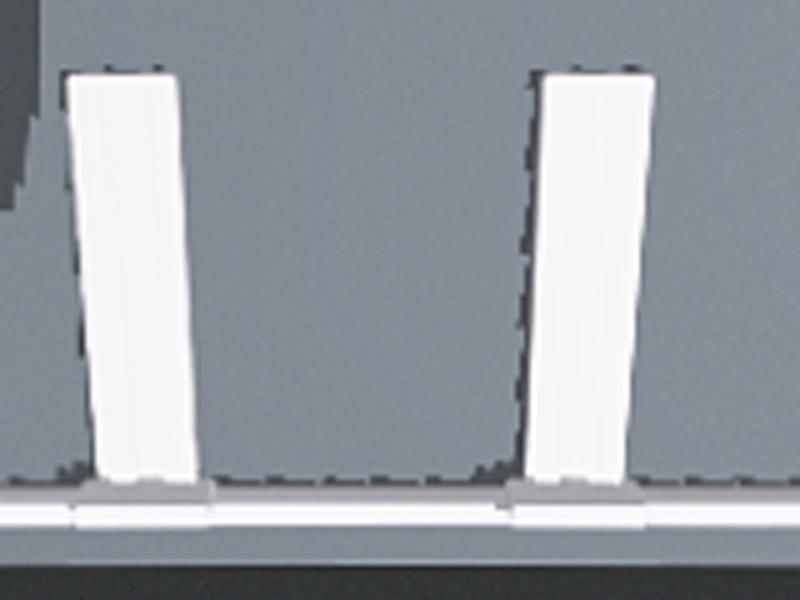

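View pics/c5.png

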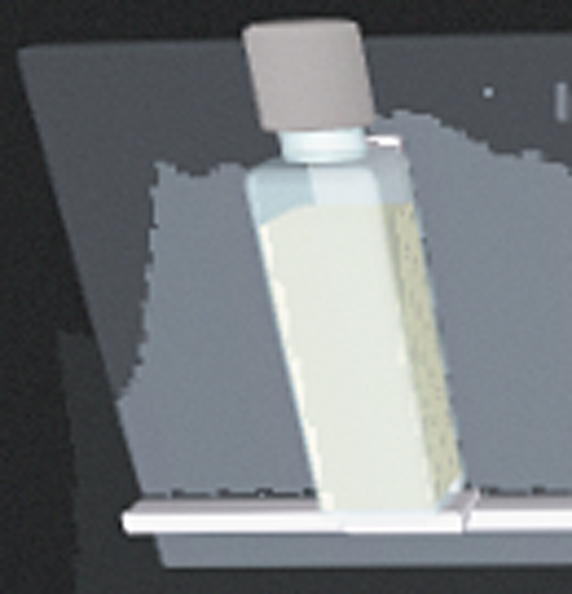

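```bash
cat > stand.py <<'E'
from h import *
v=np.load('w3o.npy'); c=cam('wrist',dict(position=v[:3],eef_rot=v[3:]))
def cr(p,s,ox,oy): p=np.array(p,float); return (p+.5)/s-.5+[ox,oy]
s,co=np.sin(np.radians(18)),np.cos(np.radians(18))
hi=plane(c,[(100,36.5),(534.5,37)],69); lo=plane(c,cr([(160,568)],4.4,95,25),30-0)
if __name__=='__main__':
    print('hi',hi.round(1).tolist(),'lowcorner',lo.round(1).tolist())
    print('front bottom edge of stand?', plane(c,[(133,154),(503,154)],20).round(1).tolist())
    ct=cam('top'); print('top hi', plane(ct,(np.array([(72,65),(754,82)])+.5)/4.5-.5+[225,130],69).round(1).tolist())
    xh=hi[:,0].mean(); P0=np.array([xh-118.9+(-s*6),0,30+co*6]); n=np.array([-s,0,co])
    def pl(uv):
        C,D=ray(c,uv); return C+D*(((P0-C)@n)/(D@n))[:,None]
    E=pl(cr([(122,74),(146,481),(598,75),(576,483)],5,245,40)); print(E.round(1).tolist())
    E3=pl([(458,55),(448,136)]); print(E3.round(1).tolist())
E
python3 stand.py
```

```text
hi [[699.5, 200.7, 69.0], [700.0, -235.8, 69.0]] lowcorner [[582.0, 203.4, 30.0]]
front bottom edge of stand? [[581.2, 206.0, 20.0], [582.1, -243.0, 20.0]]
top hi [[696.6, 201.1, 69.0], [697.1, -235.2, 69.0]]
[[680.7, 30.9, 68.8], [601.6, 31.3, 43.1], [680.8, -64.6, 68.8], [601.4, -65.4, 43.0]]
[[681.5, -159.3, 69.0], [602.4, -165.2, 43.3]]
```

```bash
python3 - <<'E'
from stand import *
n=np.array([-s,0,co]); P0=np.array([699.75-118.9,0,30])+n*36
def pl(uv):
    C,D=ray(c,uv); return C+D*(((P0-C)@n)/(D@n))[:,None]
q=pl(cr([(265,225),(318,505),(385,205),(437,490),(248,170),(412,168)],4.4,95,25)); print(q.round(1).tolist())
o=st(); R=tgt(-90,-18); print(row([605.6,126.5,163],R)); 
E
```

```text
[[658.0, 138.3, 92.9], [598.4, 140.5, 73.6], [661.5, 111.0, 94.1], [601.7, 111.1, 74.6], [668.5, 139.3, 96.3], [668.4, 103.7, 96.3]]
t 7.35 p [530.  -21.1 329.8] gap 60.0 jawyaw -89.9 toolx [-0.    -0.001 -1.   ] tooly [ 1.  0. -0.] q [-0.19 -0.05  1.65 -0.    1.54  1.38] f [ 0.4 -0.4 -0.1]
[3.02, 5.9, -6.67, 0.01, -3.0, -0.01]
```

Request:
{"fn": "carry_out", "kwargs": {"deltas": [[0.4,1,-0.5,0,-0.4,0],[0.9,2.4,-1.5,0,-1,0],[1.5,3.8,-2.8,0,-1.6,0],[2.2,5,-4.3,0,-2.3,0],[2.7,5.7,-5.6,0,-2.8,0],[3.02,5.92,-6.5,0,-3,0],[3.02,5.92,-6.7,0,-3,0],[3.02,5.92,-6.7,0,-3,0]]}}

```text
clock: 8.35
position: [605.8, 125.7, 162.5]
eef_rot: [0.572, 0.415, -0.416, 0.572]
ft_force: [0.0, -0.4, 0.2]
finger_gap: 60.1
```

```bash
python3 - <<'E'
from h import *
o=st(); print(row([636.5,126,68.2],tgt(-90,-18))); snap('wrist','w4.png')
E
```

```text
t 8.35 p [605.8 125.7 162.5] gap 60.1 jawyaw -90.0 toolx [ 0.308 -0.002 -0.951] tooly [ 0.95 -0.    0.31] q [ 0.09  0.07  1.89 -0.04  0.88  1.68] f [ 0.  -0.4  0.2]
[1.23, 0.01, -3.77, 0.01, -0.01, 0.01]
```

View pics/w4.png

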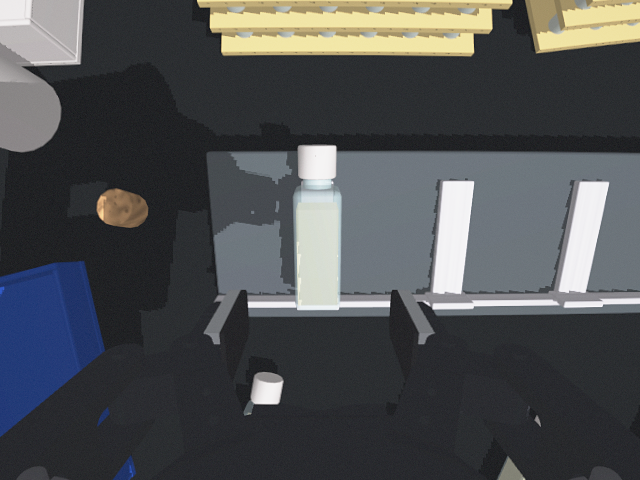

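The bottle is centred at column 318, between the fingers. Descending and gripping.

Request:
{"fn": "carry_out", "kwargs": {"deltas": [[0.2,0.01,-0.6,0,0,0],[0.4,0.01,-1.3,0,0,0],[0.65,0.01,-2,0,0,0],[0.88,0.01,-2.7,0,0,0],[1.06,0.01,-3.25,0,0,0],[1.17,0.01,-3.6,0,0,0],[1.23,0.01,-3.77,0,0,0],[1.23,0.01,-3.77,0,0,0]]}}

```text
clock: 9.4
position: [637.1, 126.1, 69.2]
eef_rot: [0.572, 0.415, -0.416, 0.572]
ft_force: [0.8, 0.2, 0.9]
finger_gap: 60.2
```

Request:
{"fn": "carry_out", "kwargs": {"deltas": [[0,0,0,0,0,0],[0,0,0,0,0,0],[0,0,0,0,0,0],[0,0,0,0,0,0],[0,0,0,0,0,0],[0,0,0,0,0,0],[0,0,0,0,0,0],[0,0,0,0,0,0]], "fingers": 10, "force": 50}}

```text
clock: 10.4
position: [637.6, 126.2, 70.2]
eef_rot: [0.572, 0.415, -0.415, 0.573]
ft_force: [-3.0, -1.0, 6.2]
finger_gap: 29.2
```

```bash
python3 - <<'E'
from h import *
o=st(); o,_=snap('wrist','w5.png'); np.save('w5o.npy',np.r_[o['position'],o['eef_rot']])
E
```

```text
t 10.4 p [637.6 126.2  70.2] gap 29.2 jawyaw -90.0 toolx [ 0.311 -0.001 -0.95 ] tooly [ 0.95 -0.    0.31] q [ 0.09  0.26  1.86 -0.04  0.71  1.69] f [-3.  -1.   6.2]
```

View pics/w5.png

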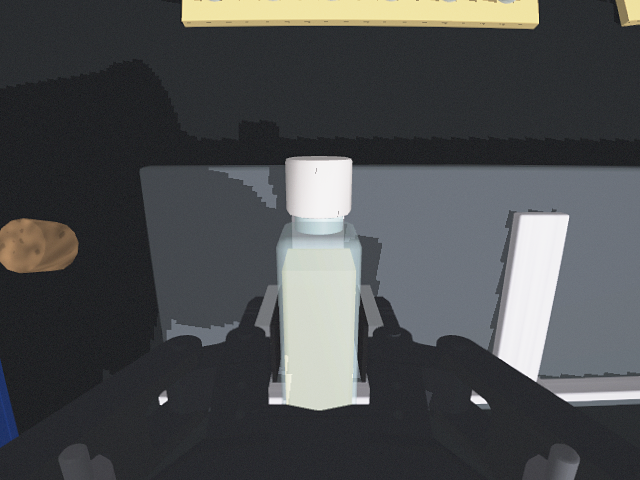

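The old bottle is held (gap 29.2) and its shoulder shows at row ~226. This gives a reference for seating. Lifting it over the tray.

```bash
python3 - <<'E'
from h import *
o=st(); print(row([504,372,190],tgt(-75.6)))
E
```

```text
t 10.45 p [637.6 126.2  70.2] gap 29.2 jawyaw -90.0 toolx [ 0.311 -0.001 -0.95 ] tooly [ 0.95 -0.    0.31] q [ 0.09  0.26  1.86 -0.04  0.71  1.69] f [-2.9 -1.1  5.7]
[-5.35, 9.83, 4.79, -0.37, 3.01, 2.38]
```

Request:
{"fn": "carry_out", "kwargs": {"deltas": [[-0.3,0,0.8,0,0,0],[-0.8,0,2.4,0,0,0],[-1.2,0.5,3.8,-0.04,0.4,0.3],[-1.8,2,4.6,-0.12,1,0.8],[-2.6,3.8,4.8,-0.2,1.6,1.3],[-3.5,5.7,4.8,-0.28,2.2,1.7],[-4.3,7.5,4.8,-0.33,2.7,2.1],[-5,9,4.8,-0.37,3.01,2.38]]}}

```text
clock: 11.45
position: [511.7, 352.7, 189.7]
eef_rot: [0.432, 0.559, -0.434, 0.559]
ft_force: [0.0, -0.1, -0.4]
finger_gap: 29.2
```

```bash
python3 - <<'E'
from h import *
o=st(); print(row([504,372,150],tgt(-75.6))); o,_=snap('wrist','w6.png'); np.save('w6o.npy',np.r_[o['position'],o['eef_rot']])
E
```

```text
t 11.45 p [511.7 352.7 189.7] gap 29.2 jawyaw -75.5 toolx [-0.002 -0.001 -1.   ] tooly [ 0.97  0.25 -0.  ] q [0.48 0.25 1.59 0.   1.3  1.79] f [ 0.  -0.1 -0.4]
[-0.31, 0.77, -1.59, 0.01, -0.02, -0.01]
```

View pics/w6.png

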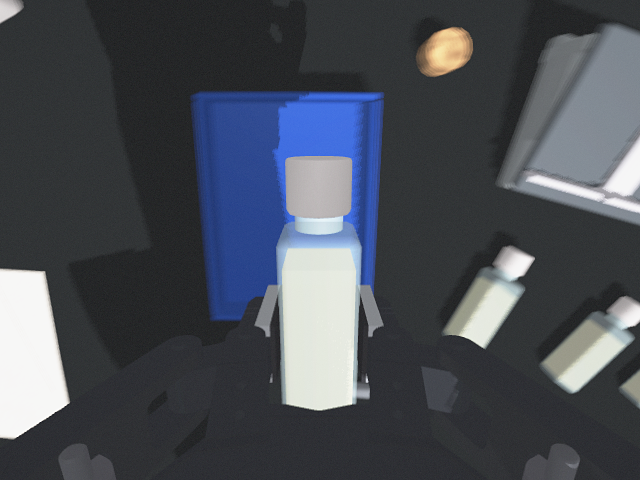

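```bash
python3 - <<'E'
from h import *
v=np.load('w6o.npy'); c=cam('wrist',dict(position=v[:3],eef_rot=v[3:]))
P=plane(c,[(193,95),(383,95),(210,320)],35); print(P.round(1).tolist(), (P[1]+P[2])/2, np.linalg.norm(P[1]-P[0]),np.linalg.norm(P[2]-P[0]))
E
```

```text
[[586.0, 469.8, 35.0], [621.2, 331.7, 35.0], [403.4, 425.6, 35.0]] [512.31380209 378.65579045  35.        ] 142.45515539036876 187.919969447088
```

Request:
{"fn": "carry_out", "kwargs": {"deltas": [[-0.15,0.4,-0.5,0,0,0],[-0.31,0.8,-1.8,0,0,0],[-0.31,0.9,-3.3,0,0,0],[-0.31,0.9,-4.8,0,0,0],[-0.31,0.9,-5.8,0,0,0],[-0.31,0.9,-6.4,0,0,0],[-0.31,0.9,-6.75,0,0,0],[-0.31,0.9,-6.78,0,0,0]]}}

```text
clock: 12.5
position: [502.1, 379.3, 20.2]
eef_rot: [0.432, 0.561, -0.432, 0.558]
ft_force: [-0.0, -0.0, -1.0]
finger_gap: 29.1
```

```bash
python3 - <<'E'
from h import *
st()
E
```

```text
t 12.5 p [502.1 379.3  20.2] gap 29.1 jawyaw -75.4 toolx [-0.004  0.002 -1.   ] tooly [ 0.97  0.25 -0.  ] q [0.52 0.47 1.65 0.   1.02 1.83] f [-0. -0. -1.]
```

Request:
{"fn": "carry_out", "kwargs": {"deltas": [[0,0,0,0,0,0],[0,0,0,0,0,0],[0,0,0,0,0,0],[0,0,0.3,0,0,0],[0,0,1.5,0,0,0],[0,-0.5,3.5,0,0,0],[0,-2,5.5,0,0,0],[-0.5,-4,7,0,0,0]], "fingers": 58}}

```text
clock: 13.5
position: [491.0, 280.1, 198.1]
eef_rot: [0.433, 0.561, -0.431, 0.559]
ft_force: [1.0, -1.5, 0.8]
finger_gap: 57.8
```

```bash
python3 - <<'E'
from h import *
o=st(); print(row([420,100,300],tgt(-95))); o,_=snap('wrist','w7.png'); np.save('w7o.npy',np.r_[o['position'],o['eef_rot']])
E
```

```text
t 13.5 p [491.  280.1 198.1] gap 57.8 jawyaw -75.3 toolx [ 0.     0.004 -1.   ] tooly [0.97 0.25 0.  ] q [0.38 0.11 1.73 0.   1.29 1.69] f [ 1.  -1.5  0.8]
[-2.84, -7.2, 4.07, -0.04, 0.01, -3.28]
```

View pics/w7.png

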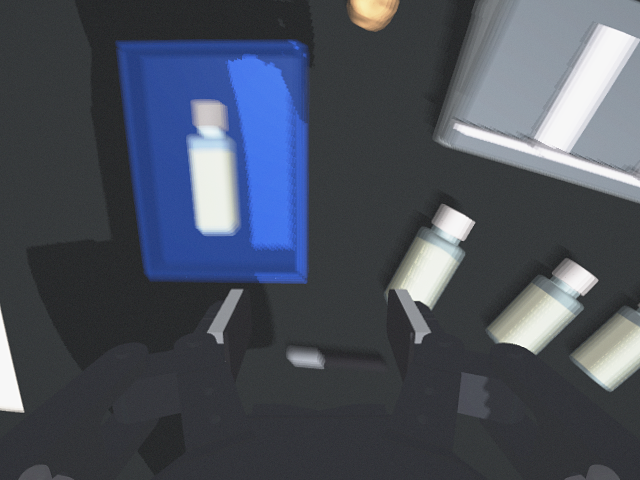

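The old bottle lies in the tray (image 213,170). Moving to hover near the first fresh bottle, and measuring it from a level hover.

```bash
cat > bt.py <<'E'
from h import *
def find(im,c,z=20,th=105):
    hsv=cv2.cvtColor(im,cv2.COLOR_RGB2HSV)
    m=((hsv[...,1]<75)&(hsv[...,2]>th)).astype(np.uint8)
    m=cv2.morphologyEx(m,cv2.MORPH_CLOSE,np.ones((5,5),np.uint8))
    n,l,stt,ce=cv2.connectedComponentsWithStats(m); out=[]
    for i in range(1,n):
        if stt[i,4]<600: continue
        cs,_=cv2.findContours((l==i).astype(np.uint8),0,1); k=max(cs,key=cv2.contourArea).reshape(-1,2)
        W=plane(c,k,z)[:,:2]
        r=cv2.minAreaRect(W.astype(np.float32)); b=cv2.boxPoints(r)
        e=[b[1]-b[0],b[2]-b[1]]; L=[np.linalg.norm(v) for v in e]; j=int(np.argmax(L))
        if not(85<L[j]<125 and 22<L[1-j]<50): continue
        u=e[j]/L[j]; ctr=b.mean(0)
        # cap end: narrower
        s=(W-ctr)@u; w=(W-ctr)@[-u[1],u[0]]
        hiw=np.ptp(w[s>L[j]/2-18]); low=np.ptp(w[s<-L[j]/2+18])
        if hiw>low: u=-u; s=-s; w=-w
        foot=ctr-u*L[j]/2
        out.append((ce[i].round(0),(foot+u*40*L[j]/106).round(1),np.degrees(np.arctan2(u[1],u[0])).round(1),round(L[j],1),round(L[1-j],1)))
    return out
E
python3 - <<'E'
from bt import *
for f in ('w3','w7'):
    v=np.load(f+'o.npy'); c=cam('wrist',dict(position=v[:3],eef_rot=v[3:]))
    for r in find(cv2.imread(f'pics/{f}.png')[:,:,::-1].copy(),c): print(f,r)
E
```

```text
w3 (array([167., 236.]), array([464.9, 177.4], dtype=float32), np.float32(-10.5), np.float32(113.1), np.float32(38.2))
w3 (array([443., 243.]), array([ 458.2, -174.9], dtype=float32), np.float32(-25.4), np.float32(107.4), np.float32(39.8))
w3 (array([263., 249.]), array([448.4,  57.8], dtype=float32), np.float32(-22.5), np.float32(112.9), np.float32(30.5))
w3 (array([342., 256.]), array([439.7, -44.7], dtype=float32), np.float32(-24.3), np.float32(110.8), np.float32(33.6))
w3 (array([221., 316.]), array([356. , 119.4], dtype=float32), np.float32(-23.1), np.float32(91.2), np.float32(25.3))
w3 (array([416., 315.]), array([ 356.1, -159.8], dtype=float32), np.float32(22.9), np.float32(91.3), np.float32(26.1))
w7 (array([213., 171.]), array([497.7, 376.7], dtype=float32), np.float32(15.0), np.float32(111.6), np.float32(38.7))
```

```bash
python3 - <<'E'
from h import *
o=get_obs(); print(row([391,190,200],tgt(-100.5)))
E
```

```text
[-4.02, -3.44, -0.11, -0.01, 0.04, -4.19]
```

Request:
{"fn": "carry_out", "kwargs": {"deltas": [[-0.4,-0.3,0,0,0,-0.4],[-1.2,-0.9,0,0,0,-1.2],[-2,-1.7,0,0,0,-2.1],[-2.9,-2.4,0,0,0,-3],[-3.5,-3,0,0,0,-3.7],[-4,-3.4,0,0,0.04,-4.2],[-4,-3.45,0,0,0.04,-4.2],[-4,-3.45,0,0,0.04,-4.2]]}}

```text
clock: 14.55
position: [392.1, 189.9, 203.2]
eef_rot: [0.545, 0.452, -0.543, 0.452]
ft_force: [0.1, -0.5, 0.6]
finger_gap: 57.8
```

```bash
python3 - <<'E'
from bt import *
o=st(); o,im=snap('wrist','w8.png'); np.save('w8o.npy',np.r_[o['position'],o['eef_rot']])
for r in find(im,cam('wrist',o)): print(r)
E
```

```text
t 14.55 p [392.1 189.9 203.2] gap 57.8 jawyaw -100.5 toolx [ 0.002  0.001 -1.   ] tooly [ 0.98 -0.18  0.  ] q [ 0.27 -0.22  2.04  0.    1.32  2.02] f [ 0.1 -0.5  0.6]
(array([584., 102.]), array([440.9, -43.4], dtype=float32), np.float32(-24.2), np.float32(110.2), np.float32(45.4))
(array([465., 111.]), array([449.6,  58. ], dtype=float32), np.float32(-22.7), np.float32(108.1), np.float32(37.7))
(array([317., 116.]), array([465.8, 178.8], dtype=float32), np.float32(-10.1), np.float32(106.9), np.float32(30.4))
(array([ 72., 124.]), array([501.9, 380.7], dtype=float32), np.float32(15.1), np.float32(112.5), np.float32(43.0))
(array([ 11., 405.]), array([254.5, 554.5], dtype=float32), np.float32(153.3), np.float32(102.2), np.float32(36.8))
```

View pics/w8.png

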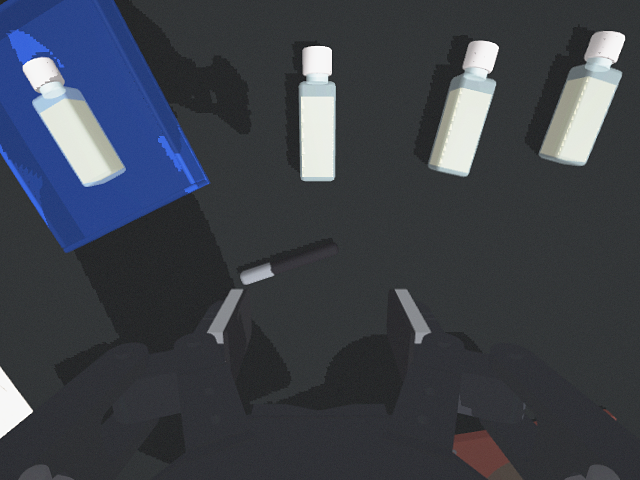

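Request:
{"fn": "carry_out", "kwargs": {"deltas": [[1,-0.15,-0.4,0,0,0.05],[2,-0.3,-1.5,0,0,0.05],[2.8,-0.48,-3,0,0,0.05],[2.96,-0.48,-4.6,0,0,0.05],[2.96,-0.48,-6,0,0,0.05],[2.96,-0.48,-7,0,0,0.05],[2.96,-0.48,-7.4,0,0,0.05],[2.96,-0.48,-7.57,0,0,0.05]]}}

```text
clock: 15.6
position: [466.4, 178.2, 13.6]
eef_rot: [0.543, 0.454, -0.542, 0.453]
ft_force: [0.6, -0.4, 0.3]
finger_gap: 58.0
```

Request:
{"fn": "carry_out", "kwargs": {"deltas": [[0,0,0,0,0,0],[0,0,0,0,0,0],[0,0,0,0,0,0],[0,0,0,0,0,0],[0,0,0,0,0,0],[0,0,0,0,0,0],[0,0,0,0,0,0],[0,0,0,0,0,0]], "fingers": 10, "force": 50}}

```text
clock: 16.6
position: [467.5, 178.5, 14.8]
eef_rot: [0.544, 0.453, -0.541, 0.454]
ft_force: [0.7, -0.5, 6.3]
finger_gap: 29.3
```

```bash
python3 - <<'E'
from h import *
o=st(); o,im=snap('wrist','w9.png'); np.save('w9o.npy',np.r_[o['position'],o['eef_rot']])
E
```

```text
t 16.6 p [467.5 178.5  14.8] gap 29.3 jawyaw -100.2 toolx [ 0.003  0.002 -1.   ] tooly [ 0.98 -0.18  0.  ] q [0.21 0.22 2.   0.   0.91 1.95] f [ 0.7 -0.5  6.3]
```

View pics/w9.png

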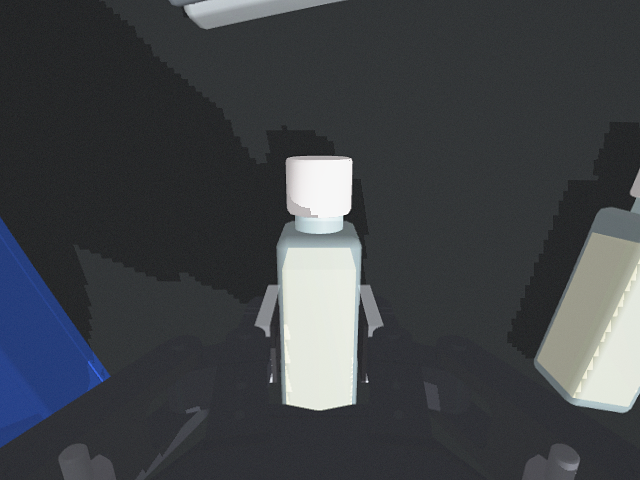

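The cap sits at rows 157–216, the same as the reference, so there is no offset along the axis. Lifting to rest 0.

```bash
python3 - <<'E'
from h import *
o=get_obs(); print(row([613.5,126.3,148],tgt(-90,-18)))
E
```

```text
[5.84, -2.09, 5.33, -0.29, -2.96, 1.68]
```

Request:
{"fn": "carry_out", "kwargs": {"deltas": [[0,0,1,0,0,0],[0.2,0,2.8,0,0,0],[1,-0.3,4.5,-0.05,-0.5,0.3],[2.4,-0.9,5.3,-0.12,-1.2,0.7],[3.8,-1.4,5.4,-0.2,-1.9,1.1],[5,-1.8,5.4,-0.26,-2.6,1.5],[5.7,-2.09,5.33,-0.29,-2.96,1.68],[5.84,-2.09,5.33,-0.29,-2.96,1.68]]}}

```text
clock: 17.65
position: [612.9, 125.6, 147.1]
eef_rot: [0.572, 0.416, -0.417, 0.571]
ft_force: [-0.1, 0.8, -1.4]
finger_gap: 29.0
```

```bash
python3 - <<'E'
from h import *
o=st(); print(row([638.2,126.3,71.5],tgt(-90,-18)))
E
```

```text
t 17.65 p [612.9 125.6 147.1] gap 29.0 jawyaw -90.1 toolx [ 0.307 -0.001 -0.952] tooly [ 0.95 -0.    0.31] q [ 0.09  0.1   1.88 -0.04  0.85  1.68] f [-0.1  0.8 -1.4]
[1.01, 0.03, -3.02, 0.0, -0.02, 0.02]
```

Request:
{"fn": "carry_out", "kwargs": {"deltas": [[0.2,0.02,-0.6,0,0,0],[0.4,0.03,-1.2,0,-0.02,0.02],[0.6,0.03,-1.8,0,-0.02,0.02],[0.78,0.03,-2.3,0,-0.02,0.02],[0.9,0.03,-2.7,0,-0.02,0.02],[0.97,0.03,-2.9,0,-0.02,0.02],[1.01,0.03,-3.02,0,-0.02,0.02],[1.01,0.03,-3.02,0,-0.02,0.02]]}}

```text
clock: 18.65
position: [638.4, 126.4, 71.9]
eef_rot: [0.572, 0.416, -0.415, 0.572]
ft_force: [0.3, 0.2, -1.1]
finger_gap: 28.7
```

```bash
python3 - <<'E'
from h import *
o=st();o,im=snap('wrist','w10.png')
E
```

```text
t 18.65 p [638.4 126.4  71.9] gap 28.7 jawyaw -90.0 toolx [ 0.309 -0.    -0.951] tooly [0.95 0.   0.31] q [ 0.09  0.26  1.85 -0.04  0.71  1.69] f [ 0.3  0.2 -1.1]
```

View pics/w10.png

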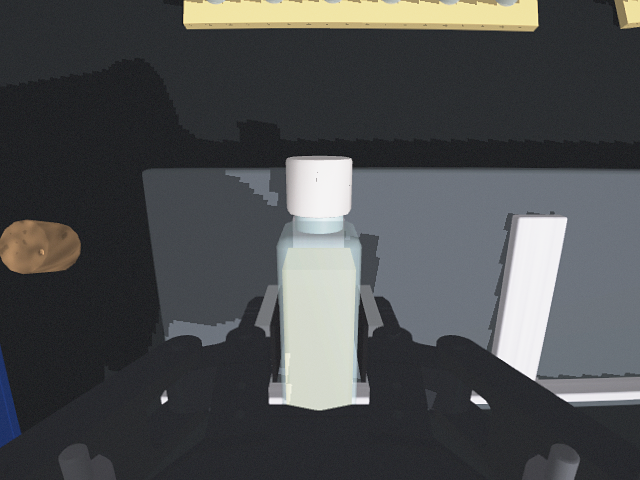

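Matches the reference view. Lowering 1.5 mm, releasing and retreating along the normal.

Request:
{"fn": "carry_out", "kwargs": {"deltas": [[0.01,0,-0.03,0,0,0],[0.02,0,-0.06,0,0,0],[0.02,0,-0.06,0,0,0],[0.02,0,-0.06,0,0,0],[0.02,0,-0.06,0,0,0],[0.02,0,-0.06,0,0,0],[0.02,0,-0.06,0,0,0],[0.02,0,-0.06,0,0,0]]}}

```text
clock: 19.7
position: [639.1, 126.4, 71.5]
eef_rot: [0.572, 0.415, -0.415, 0.573]
ft_force: [-5.5, -1.0, 5.4]
finger_gap: 29.1
```

Request:
{"fn": "carry_out", "kwargs": {"deltas": [[0,0,0,0,0,0],[0,0,0,0,0,0],[0,0,0,0,0,0],[0,0,0,0,0,0],[-0.2,0,0.6,0,0,0],[-0.7,0,2.1,0,0,0],[-1.1,0,3.3,0,0,0],[-1.23,0,3.8,0,0,0]], "fingers": 50}}

```text
clock: 20.7
position: [609.3, 126.6, 170.0]
eef_rot: [0.573, 0.414, -0.414, 0.573]
ft_force: [1.0, 0.5, 0.4]
finger_gap: 50.2
```

```bash
python3 - <<'E'
from h import *
o=st();print(row([379,87,200],tgt(-112.6)))
o,im=snap('wrist','w11.png'); np.save('w11o.npy',np.r_[o['position'],o['eef_rot']])
E
```

```text
t 20.7 p [609.3 126.6 170. ] gap 50.2 jawyaw -90.0 toolx [ 0.314  0.    -0.949] tooly [0.95 0.   0.31] q [ 0.09  0.06  1.88 -0.04  0.89  1.68] f [1.  0.5 0.4]
[-9.21, -1.59, 1.2, 0.6, 3.01, -3.74]
```

View pics/w11.png

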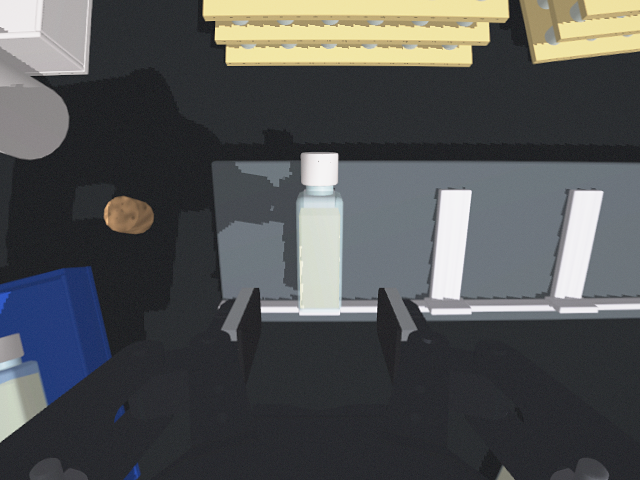

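Bottle A is seated. Moving to B.

Request:
{"fn": "carry_out", "kwargs": {"deltas": [[-0.8,0,0.6,0,0.2,-0.2],[-2.4,-0.3,1.2,0.1,0.7,-0.7],[-4.2,-0.6,1.2,0.2,1.3,-1.4],[-6,-0.9,1.2,0.35,1.9,-2.2],[-7.6,-1.3,1.2,0.5,2.5,-3],[-8.8,-1.6,1.2,0.6,3.01,-3.74],[-9.2,-1.6,1.2,0.6,3.01,-3.74],[-9.2,-1.6,1.2,0.6,3.01,-3.74]]}}

```text
clock: 21.75
position: [379.6, 86.8, 200.4]
eef_rot: [0.589, 0.392, -0.587, 0.393]
ft_force: [0.2, -0.1, -1.0]
finger_gap: 50.3
```

```bash
cat > hov.py <<'E'
import sys
from bt import *
o=st(); o,im=snap('wrist',sys.argv[1]+'.png')
for r in find(im,cam('wrist',o)):
    print(r, row([r[1][0],r[1][1],14],tgt(r[2]-90),o) if 200<r[0][0]<440 else '')
E
python3 hov.py w12
```

```text
t 21.75 p [379.6  86.8 200.4] gap 50.3 jawyaw -112.5 toolx [ 0.002 -0.    -1.   ] tooly [ 0.92 -0.38  0.  ] q [ 0.02 -0.35  2.15 -0.    1.34  1.99] f [ 0.2 -0.1 -1. ]
(array([115.,  17.]), array([589., 179.], dtype=float32), np.float32(-114.2), np.float32(116.8), np.float32(35.9)) 
(array([442.,  76.]), array([440.9, -44.8], dtype=float32), np.float32(-24.5), np.float32(108.5), np.float32(36.8)) 
(array([321., 114.]), array([448.9,  57.5], dtype=float32), np.float32(-22.2), np.float32(108.1), np.float32(30.8)) [2.77, -1.17, -7.46, 0.0, 0.02, 0.05]
```

View pics/w12.png

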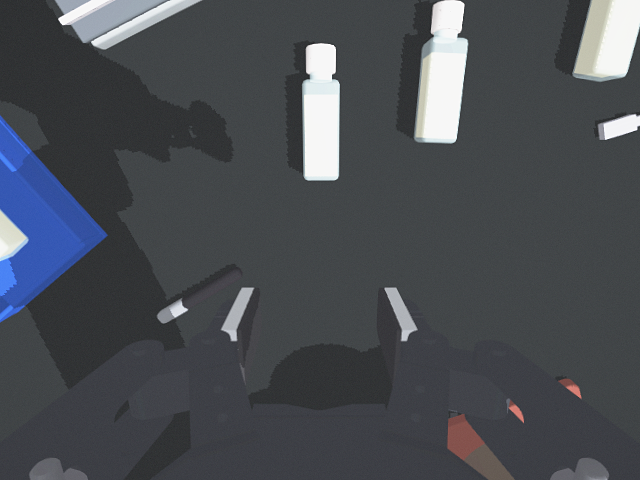

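Request:
{"fn": "carry_out", "kwargs": {"deltas": [[1,-0.4,-0.4,0,0,0.05],[2,-0.8,-1.5,0,0,0.05],[2.6,-1.17,-3,0,0,0.05],[2.77,-1.17,-4.6,0,0,0.05],[2.77,-1.17,-6,0,0,0.05],[2.77,-1.17,-7,0,0,0.05],[2.77,-1.17,-7.3,0,0,0.05],[2.77,-1.17,-7.46,0,0,0.05]]}}

```text
clock: 22.8
position: [449.9, 57.8, 14.1]
eef_rot: [0.588, 0.394, -0.586, 0.395]
ft_force: [-0.6, 0.5, 0.1]
finger_gap: 50.0
```

Request:
{"fn": "carry_out", "kwargs": {"deltas": [[0,0,0,0,0,0],[0,0,0,0,0,0],[0,0,0,0,0,0],[0,0,0,0,0,0],[0,0,0,0,0,0],[0,0,0,0,0,0],[0,0,0,0,0,0],[0,0,0,0,0,0]], "fingers": 10, "force": 50}}

```text
clock: 23.8
position: [451.0, 57.8, 15.1]
eef_rot: [0.588, 0.393, -0.585, 0.396]
ft_force: [-1.0, 0.7, 6.1]
finger_gap: 29.1
```

```bash
python3 - <<'E'
from h import *
o=st(); o,im=snap('wrist','w13.png')
print(row([613.5,30.4,148],tgt(-90,-18)))
E
```

```text
t 23.8 p [451.   57.8  15.1] gap 29.1 jawyaw -112.2 toolx [ 0.005 -0.    -1.   ] tooly [ 0.93 -0.38  0.  ] q [-0.05  0.12  2.12 -0.    0.89  1.91] f [-1.   0.7  6.1]
[6.5, -1.09, 5.32, -0.59, -2.92, 3.66]
```

View pics/w13.png

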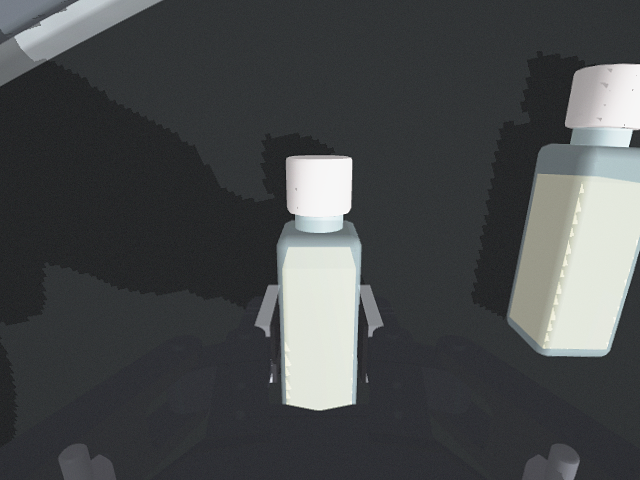

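The held view matches again. Taking it to rest 1.

Request:
{"fn": "carry_out", "kwargs": {"deltas": [[0,0,1,0,0,0],[0.2,0,2.8,0,0,0],[1.2,-0.2,4.5,-0.1,-0.5,0.6],[2.6,-0.4,5.3,-0.25,-1.2,1.5],[4,-0.7,5.4,-0.38,-1.9,2.4],[5.4,-0.9,5.4,-0.5,-2.5,3.2],[6.3,-1.08,5.33,-0.59,-2.92,3.66],[6.5,-1.08,5.33,-0.59,-2.92,3.66]]}}

```text
clock: 24.85
position: [612.9, 30.4, 147.4]
eef_rot: [0.572, 0.416, -0.417, 0.571]
ft_force: [-1.0, -0.2, -1.4]
finger_gap: 29.4
```

```bash
python3 - <<'E'
from h import *
o=st(); print(row([638.6,30.5,71],tgt(-90,-18)))
E
```

```text
t 24.85 p [612.9  30.4 147.4] gap 29.4 jawyaw -90.1 toolx [ 0.307 -0.    -0.952] tooly [ 0.95 -0.    0.31] q [-0.09  0.07  1.92  0.04  0.85  1.46] f [-1.  -0.2 -1.4]
[1.03, 0.0, -3.06, -0.0, -0.02, 0.02]
```

Request:
{"fn": "carry_out", "kwargs": {"deltas": [[0.2,0,-0.6,0,0,0],[0.4,0,-1.2,0,-0.02,0.02],[0.6,0,-1.8,0,-0.02,0.02],[0.78,0,-2.3,0,-0.02,0.02],[0.91,0,-2.7,0,-0.02,0.02],[0.98,0,-2.9,0,-0.02,0.02],[1.03,0,-3.04,0,-0.02,0.02],[1.03,0,-3.06,0,-0.02,0.02]]}}

```text
clock: 25.85
position: [638.9, 30.4, 71.7]
eef_rot: [0.572, 0.416, -0.415, 0.572]
ft_force: [-6.7, -0.5, 7.0]
finger_gap: 29.0
```

```bash
python3 - <<'E'
from h import *
o=st();o,im=snap('wrist','w14.png')
E
```

```text
t 25.85 p [638.9  30.4  71.7] gap 29.0 jawyaw -90.0 toolx [ 0.31   0.    -0.951] tooly [0.95 0.   0.31] q [-0.09  0.23  1.89  0.04  0.7   1.45] f [-6.7 -0.5  7. ]
```

View pics/w14.png

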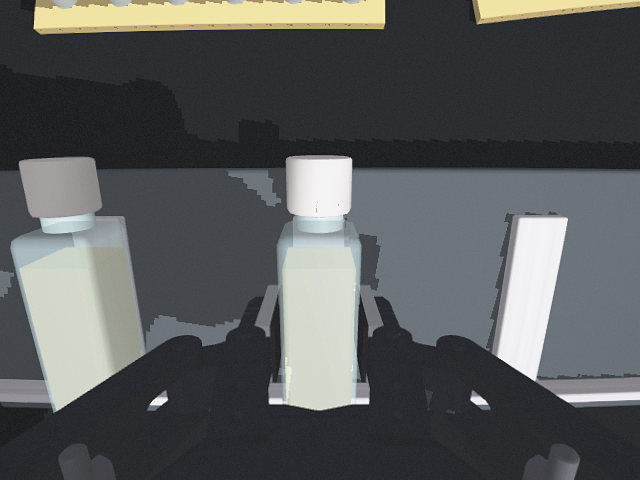

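Bottle B touches the bar. Releasing.

Request:
{"fn": "carry_out", "kwargs": {"deltas": [[0,0,0,0,0,0],[0,0,0,0,0,0],[0,0,0,0,0,0],[0,0,0,0,0,0],[-0.2,0,0.6,0,0,0],[-0.7,0,2.1,0,0,0],[-1.1,0,3.3,0,0,0],[-1.23,0,3.8,0,0,0]], "fingers": 50}}

```text
clock: 26.9
position: [609.0, 30.3, 170.2]
eef_rot: [0.573, 0.414, -0.414, 0.573]
ft_force: [0.8, 0.4, 0.6]
finger_gap: 50.2
```

```bash
python3 - <<'E'
from h import *
o=st();print(row([372.6,-13.7,200],tgt(-114.4)))
o,im=snap('wrist','w15.png')
E
```

```text
t 26.9 p [609.   30.3 170.2] gap 50.2 jawyaw -90.0 toolx [ 0.314 -0.    -0.949] tooly [0.95 0.   0.31] q [-0.1   0.02  1.91  0.04  0.89  1.46] f [0.8 0.4 0.6]
[-9.46, -1.76, 1.19, 0.65, 3.01, -4.04]
```

View pics/w15.png

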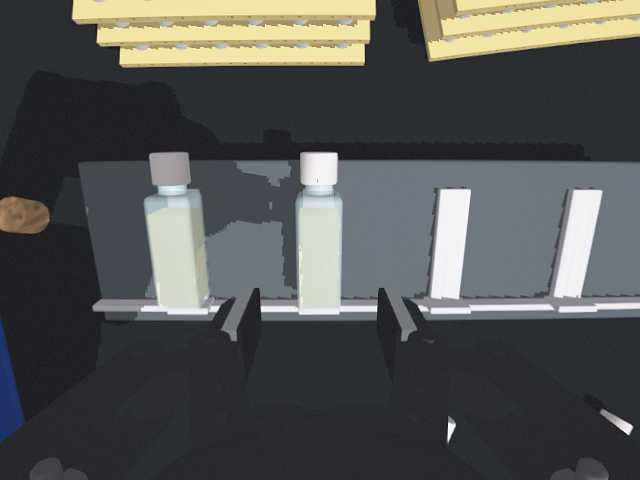

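A and B are both seated (175 and 319 columns). Next is C.

Request:
{"fn": "carry_out", "kwargs": {"deltas": [[-0.8,0,0.6,0,0.2,-0.2],[-2.4,-0.3,1.2,0.1,0.7,-0.7],[-4.2,-0.7,1.2,0.2,1.3,-1.5],[-6,-1,1.2,0.35,1.9,-2.4],[-7.8,-1.4,1.2,0.5,2.5,-3.2],[-9,-1.7,1.2,0.6,3,-4],[-9.46,-1.76,1.2,0.65,3.01,-4.04],[-9.46,-1.76,1.2,0.65,3.01,-4.04]]}}

```text
clock: 27.95
position: [372.9, -13.7, 200.6]
eef_rot: [0.594, 0.383, -0.594, 0.384]
ft_force: [0.9, -0.7, 0.2]
finger_gap: 50.0
```

```bash
python3 hov.py w16
```

```text
t 27.95 p [372.9 -13.7 200.6] gap 50.0 jawyaw -114.4 toolx [ 0.001 -0.    -1.   ] tooly [ 0.91 -0.41  0.  ] q [-0.25 -0.4   2.18 -0.    1.36  1.75] f [ 0.9 -0.7  0.2]
(array([490.,  55.]), array([ 447.8, -198. ], dtype=float32), np.float32(150.9), np.float32(85.6), np.float32(39.7)) 
(array([321., 115.]), array([440.1, -45.2], dtype=float32), np.float32(-24.4), np.float32(108.2), np.float32(31.0)) [2.69, -1.26, -7.46, 0.0, 0.01, -0.01]
```

View pics/w16.png

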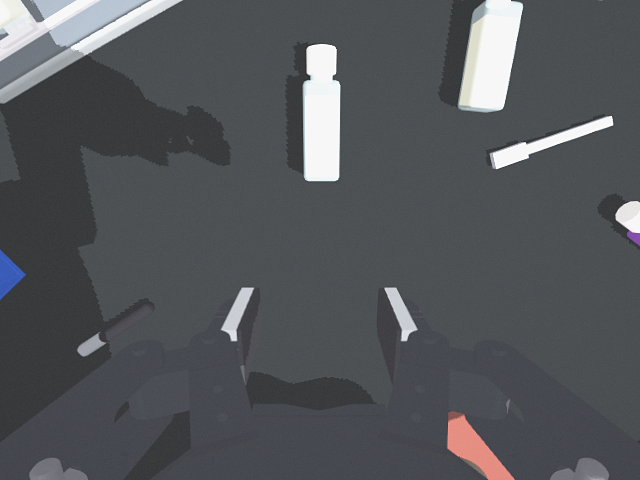

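Request:
{"fn": "carry_out", "kwargs": {"deltas": [[1,-0.4,-0.4,0,0,0],[2,-0.9,-1.5,0,0,0],[2.6,-1.26,-3,0,0,0],[2.69,-1.26,-4.6,0,0,0],[2.69,-1.26,-6,0,0,0],[2.69,-1.26,-7,0,0,0],[2.69,-1.26,-7.3,0,0,0],[2.69,-1.26,-7.46,0,0,0]]}}

```text
clock: 29.0
position: [441.1, -45.0, 14.3]
eef_rot: [0.595, 0.383, -0.594, 0.384]
ft_force: [-0.3, 0.1, 2.0]
finger_gap: 49.8
```

Request:
{"fn": "carry_out", "kwargs": {"deltas": [[0,0,0,0,0,0],[0,0,0,0,0,0],[0,0,0,0,0,0],[0,0,0,0,0,0],[0,0,0,0,0,0],[0,0,0,0,0,0],[0,0,0,0,0,0],[0,0,0,0,0,0]], "fingers": 10, "force": 50}}

```text
clock: 30.0
position: [442.2, -45.3, 15.3]
eef_rot: [0.595, 0.382, -0.593, 0.385]
ft_force: [-0.3, 0.4, 6.5]
finger_gap: 29.1
```

```bash
python3 - <<'E'
from h import *
o=st(); o,im=snap('wrist','w17.png')
print(row([613.5,-65.5,148],tgt(-90,-18)))
E
```

```text
t 30.0 p [442.2 -45.3  15.3] gap 29.1 jawyaw -114.3 toolx [ 0.004 -0.001 -1.   ] tooly [ 0.91 -0.41  0.  ] q [-0.28  0.1   2.15  0.    0.89  1.72] f [-0.3  0.4  6.5]
[6.85, -0.81, 5.31, -0.63, -2.92, 4.02]
```

View pics/w17.png

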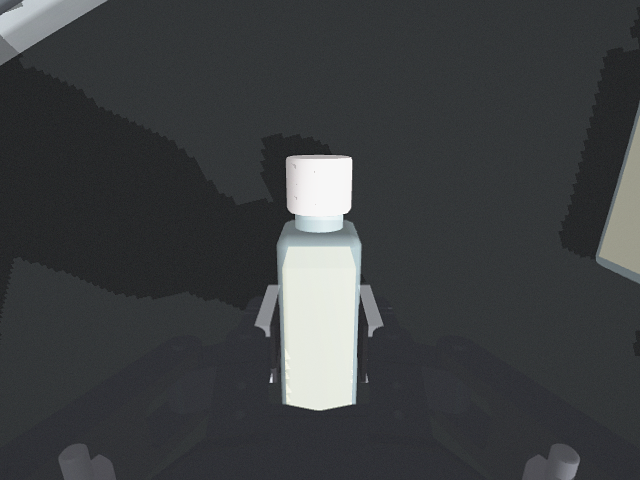

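Same held view. On to rest 2.

Request:
{"fn": "carry_out", "kwargs": {"deltas": [[0,0,1,0,0,0],[0.2,0,2.8,0,0,0],[1.2,-0.1,4.5,-0.1,-0.5,0.7],[2.7,-0.3,5.3,-0.25,-1.2,1.6],[4.2,-0.5,5.4,-0.4,-1.9,2.6],[5.7,-0.7,5.4,-0.53,-2.5,3.5],[6.6,-0.81,5.31,-0.63,-2.92,4.02],[6.85,-0.81,5.31,-0.63,-2.92,4.02]]}}

```text
clock: 31.05
position: [613.0, -65.6, 147.1]
eef_rot: [0.572, 0.416, -0.416, 0.571]
ft_force: [-0.5, 0.1, -1.4]
finger_gap: 29.0
```

```bash
python3 - <<'E'
from h import *
o=st(); print(row([638.6,-65.5,71],tgt(-90,-18)))
E
```

```text
t 31.05 p [613.  -65.6 147.1] gap 29.0 jawyaw -90.0 toolx [ 0.307  0.001 -0.952] tooly [ 0.95 -0.    0.31] q [-0.28  0.08  1.91  0.11  0.86  1.23] f [-0.5  0.1 -1.4]
[1.03, 0.0, -3.04, -0.01, -0.02, 0.01]
```

Request:
{"fn": "carry_out", "kwargs": {"deltas": [[0.2,0,-0.6,0,0,0],[0.4,0,-1.2,0,-0.02,0.01],[0.6,0,-1.8,0,-0.02,0.01],[0.78,0,-2.3,0,-0.02,0.01],[0.91,0,-2.7,0,-0.02,0.01],[0.98,0,-2.9,0,-0.02,0.01],[1.03,0,-3.02,0,-0.02,0.01],[1.03,0,-3.04,0,-0.02,0.01]]}}

```text
clock: 32.05
position: [638.9, -65.7, 71.8]
eef_rot: [0.572, 0.416, -0.415, 0.572]
ft_force: [-6.6, -0.1, 6.5]
finger_gap: 29.3
```

```bash
python3 - <<'E'
from h import *
o=st();o,im=snap('wrist','w18.png')
E
```

```text
t 32.05 p [638.9 -65.7  71.8] gap 29.3 jawyaw -90.0 toolx [ 0.31   0.001 -0.951] tooly [0.95 0.   0.31] q [-0.27  0.24  1.88  0.13  0.72  1.22] f [-6.6 -0.1  6.5]
```

View pics/w18.png

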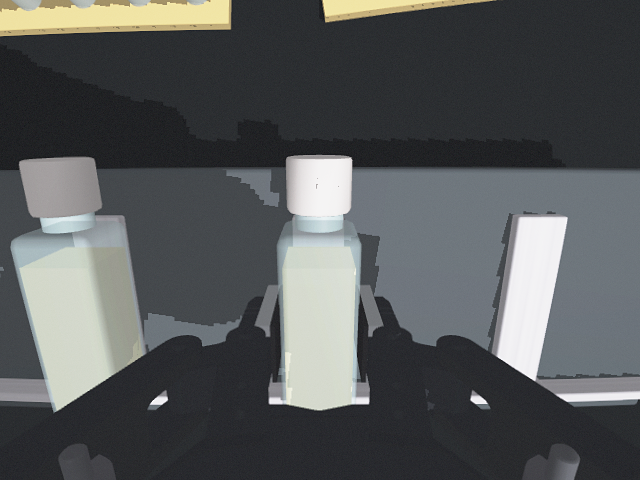

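Request:
{"fn": "carry_out", "kwargs": {"deltas": [[0,0,0,0,0,0],[0,0,0,0,0,0],[0,0,0,0,0,0],[0,0,0,0,0,0],[-0.2,0,0.6,0,0,0],[-0.7,0,2.1,0,0,0],[-1.1,0,3.3,0,0,0],[-1.23,0,3.8,0,0,0]], "fingers": 50}}

```text
clock: 33.1
position: [609.0, -66.1, 170.3]
eef_rot: [0.573, 0.414, -0.414, 0.573]
ft_force: [0.2, 0.2, -0.4]
finger_gap: 49.7
```

```bash
python3 - <<'E'
from h import *
o=st();print(row([390.5,-142.8,200],tgt(-115.4)))
o,im=snap('wrist','w19.png')
E
```

```text
t 33.1 p [609.  -66.1 170.3] gap 49.7 jawyaw -90.0 toolx [ 0.314 -0.    -0.949] tooly [0.95 0.   0.31] q [-0.28  0.03  1.91  0.11  0.9   1.23] f [ 0.2  0.2 -0.4]
[-8.74, -3.07, 1.19, 0.68, 3.0, -4.2]
```

View pics/w19.png

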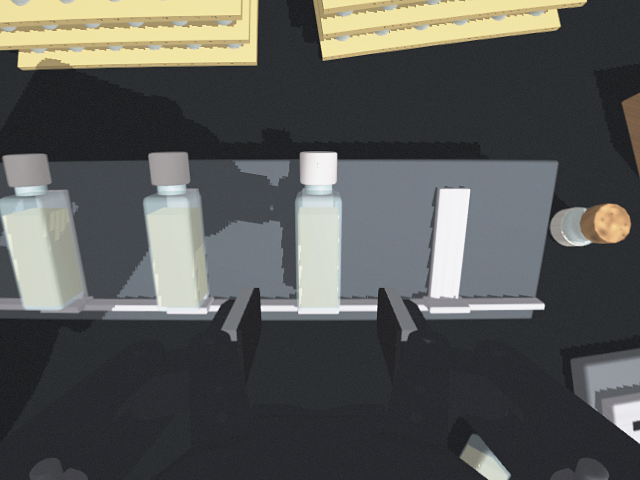

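Request:
{"fn": "carry_out", "kwargs": {"deltas": [[-0.8,-0.1,0.6,0,0.2,-0.2],[-2.4,-0.6,1.2,0.1,0.7,-0.7],[-4.2,-1.3,1.2,0.2,1.3,-1.5],[-5.8,-2,1.2,0.35,1.9,-2.4],[-7.3,-2.6,1.2,0.5,2.5,-3.3],[-8.4,-3,1.2,0.65,3,-4.1],[-8.74,-3.07,1.2,0.68,3,-4.2],[-8.74,-3.07,1.2,0.68,3,-4.2]]}}

```text
clock: 34.15
position: [390.8, -142.7, 200.5]
eef_rot: [0.598, 0.378, -0.597, 0.378]
ft_force: [0.3, 0.4, 0.1]
finger_gap: 49.5
```

```bash
python3 hov.py w20
```

```text
t 34.15 p [ 390.8 -142.7  200.5] gap 49.5 jawyaw -115.4 toolx [ 0.001  0.    -1.   ] tooly [ 0.9  -0.43  0.  ] q [-0.54 -0.27  2.09  0.    1.32  1.47] f [0.3 0.4 0.1]
(array([352., 128.]), array([ 437.2, -193.6], dtype=float32), np.float32(-29.1), np.float32(108.7), np.float32(31.7)) [1.86, -2.04, -7.46, -0.0, 0.01, -0.62]
```

View pics/w20.png

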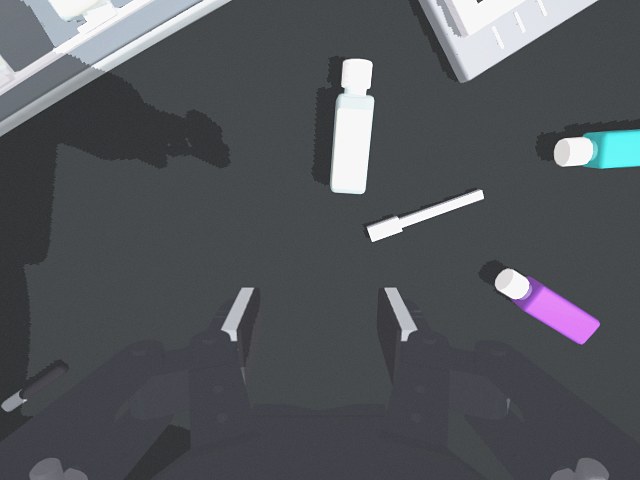

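Bottle D was knocked: it is now at (437,-194), yaw -29°. The forceps are clear of the finger spots. Going on the fresh measurement.

Request:
{"fn": "carry_out", "kwargs": {"deltas": [[0.6,-0.7,-0.4,0,0,-0.2],[1.3,-1.5,-1.5,0,0,-0.4],[1.8,-2.04,-3,0,0,-0.62],[1.86,-2.04,-4.6,0,0,-0.62],[1.86,-2.04,-6,0,0,-0.62],[1.86,-2.04,-7,0,0,-0.62],[1.86,-2.04,-7.3,0,0,-0.62],[1.86,-2.04,-7.46,0,0,-0.62]]}}

```text
clock: 35.2
position: [438.3, -193.5, 14.3]
eef_rot: [0.61, 0.359, -0.609, 0.359]
ft_force: [0.8, 0.8, 0.5]
finger_gap: 49.6
```

Request:
{"fn": "carry_out", "kwargs": {"deltas": [[0,0,0,0,0,0],[0,0,0,0,0,0],[0,0,0,0,0,0],[0,0,0,0,0,0],[0,0,0,0,0,0],[0,0,0,0,0,0],[0,0,0,0,0,0],[0,0,0,0,0,0]], "fingers": 10, "force": 50}}

```text
clock: 36.2
position: [439.2, -194.0, 15.3]
eef_rot: [0.61, 0.358, -0.608, 0.36]
ft_force: [0.1, 1.0, 7.0]
finger_gap: 29.4
```

```bash
python3 - <<'E'
from h import *
o=st(); o,im=snap('wrist','w21.png')
print(row([613.5,-161.6,148],tgt(-90,-18)))
E
```

```text
t 36.2 p [ 439.2 -194.    15.3] gap 29.4 jawyaw -119.0 toolx [ 0.004 -0.001 -1.   ] tooly [ 0.87 -0.48  0.  ] q [-0.58  0.18  2.06  0.    0.91  1.5 ] f [0.1 1.  7. ]
[6.97, 1.3, 5.31, -0.76, -2.9, 4.79]
```

View pics/w21.png

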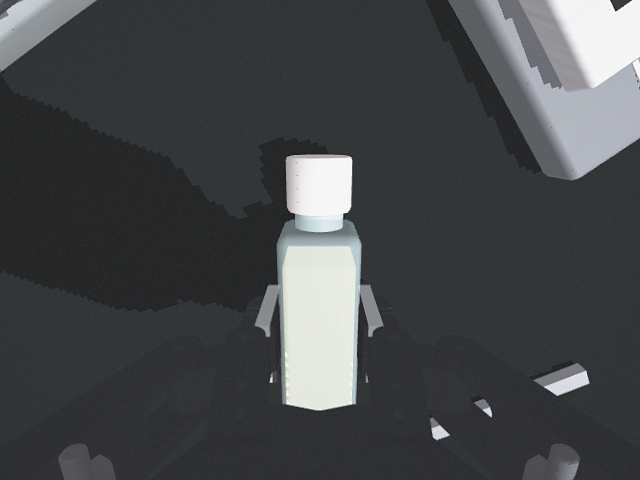

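Good grasp, cap rows 155–214. On to rest 3.

Request:
{"fn": "carry_out", "kwargs": {"deltas": [[0,0,1,0,0,0],[0.2,0,2.8,0,0,0],[1.2,0.2,4.5,-0.1,-0.5,0.8],[2.7,0.5,5.3,-0.28,-1.1,1.9],[4.2,0.8,5.4,-0.45,-1.8,3],[5.8,1.1,5.4,-0.62,-2.4,4],[6.7,1.3,5.31,-0.76,-2.9,4.79],[6.97,1.3,5.31,-0.76,-2.9,4.79]]}}

```text
clock: 37.25
position: [612.9, -161.0, 147.0]
eef_rot: [0.572, 0.416, -0.416, 0.571]
ft_force: [0.5, -0.1, -0.8]
finger_gap: 29.2
```

```bash
python3 - <<'E'
from h import *
o=st(); print(row([638.6,-161.6,71],tgt(-90,-18)))
E
```

```text
t 37.25 p [ 612.9 -161.   147. ] gap 29.2 jawyaw -90.0 toolx [ 0.307  0.    -0.952] tooly [ 0.95 -0.    0.31] q [-0.45  0.12  1.86  0.17  0.89  1.03] f [ 0.5 -0.1 -0.8]
[1.03, -0.03, -3.04, -0.01, -0.02, 0.01]
```

Request:
{"fn": "carry_out", "kwargs": {"deltas": [[0.2,0,-0.6,0,0,0],[0.4,-0.02,-1.2,0,-0.02,0.01],[0.6,-0.02,-1.8,0,-0.02,0.01],[0.78,-0.02,-2.3,0,-0.02,0.01],[0.91,-0.02,-2.7,0,-0.02,0.01],[0.98,-0.02,-2.9,0,-0.02,0.01],[1.03,-0.02,-3.02,0,-0.02,0.01],[1.03,-0.02,-3.04,0,-0.02,0.01]]}}

```text
clock: 38.25
position: [638.8, -161.6, 71.7]
eef_rot: [0.572, 0.416, -0.415, 0.572]
ft_force: [-6.0, 0.9, 6.0]
finger_gap: 29.0
```

```bash
python3 - <<'E'
from h import *
o=st();o,im=snap('wrist','w22.png')
E
```

```text
t 38.25 p [ 638.8 -161.6   71.7] gap 29.0 jawyaw -90.0 toolx [ 0.309  0.001 -0.951] tooly [0.95 0.   0.31] q [-0.43  0.28  1.83  0.19  0.75  1.02] f [-6.   0.9  6. ]
```

View pics/w22.png

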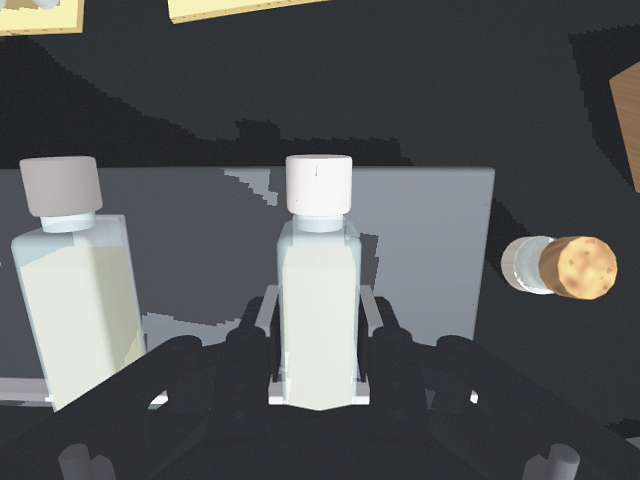

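Request:
{"fn": "carry_out", "kwargs": {"deltas": [[0,0,0,0,0,0],[0,0,0,0,0,0],[0,0,0,0,0,0],[0,0,0,0,0,0],[-0.2,0,0.6,0,0,0],[-0.7,0,2.1,0,0,0],[-1.1,0,3.3,0,0,0],[-1.23,0,3.8,0,0,0]], "fingers": 50}}

```text
clock: 39.3
position: [608.8, -162.2, 170.3]
eef_rot: [0.573, 0.414, -0.415, 0.574]
ft_force: [0.3, -0.8, 0.2]
finger_gap: 50.2
```

```bash
python3 - <<'E'
from h import *
o=st();print(row([530,-20,330],tgt(-90)))
E
```

```text
t 39.3 p [ 608.8 -162.2  170.3] gap 50.2 jawyaw -90.0 toolx [ 0.313 -0.001 -0.95 ] tooly [0.95 0.   0.31] q [-0.46  0.08  1.85  0.17  0.92  1.03] f [ 0.3 -0.8  0.2]
[-3.15, 5.69, 6.39, 0.01, 3.04, -0.0]
```

Back to the survey pose, to check every bottle before turning the dimmer up.

Request:
{"fn": "carry_out", "kwargs": {"deltas": [[-0.3,0.3,1,0,0.2,0],[-0.8,1,2.5,0,0.7,0],[-1.4,2,4,0,1.3,0],[-2,3.3,5.2,0,2,0],[-2.6,4.5,6,0,2.6,0],[-3,5.4,6.39,0,3.04,0],[-3.15,5.69,6.39,0,3.04,0],[-3.15,5.69,6.39,0,3.04,0]]}}

```text
clock: 40.3
position: [529.8, -19.9, 329.1]
eef_rot: [0.499, 0.5, -0.5, 0.501]
ft_force: [-0.1, 0.7, -0.2]
finger_gap: 49.8
```

```bash
python3 - <<'E'
from h import *
st();o,im=snap('wrist','w23.png');np.save('w23o.npy',np.r_[o['position'],o['eef_rot']]);snap('top','top2.png');st()
a=cv2.imread('pics/w23.png');cv2.imwrite('pics/c6.png',cv2.resize(a[10:165,90:490],None,fx=2,fy=3,interpolation=cv2.INTER_CUBIC))
E
```

```text
t 40.3 p [529.8 -19.9 329.1] gap 49.8 jawyaw -89.9 toolx [ 0.    -0.001 -1.   ] tooly [1. 0. 0.] q [-0.19 -0.05  1.66 -0.    1.54  1.38] f [-0.1  0.7 -0.2]
t 40.4 p [529.8 -20.6 329. ] gap 50.0 jawyaw -90.0 toolx [-0.    -0.001 -1.   ] tooly [ 1.  0. -0.] q [-0.19 -0.05  1.66 -0.    1.54  1.38] f [-0.8 -0.5 -0.4]
```

View pics/w23.png

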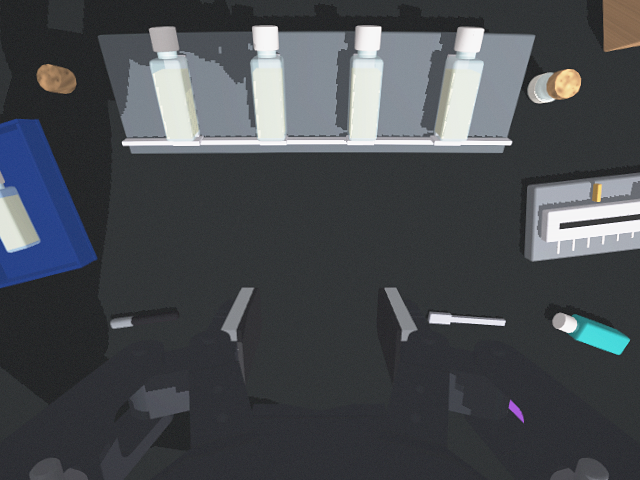

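View pics/c6.png

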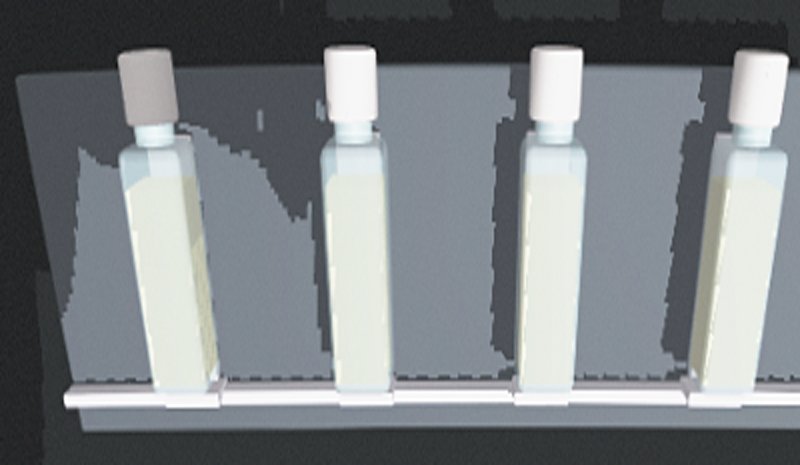

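View pics/top2.png

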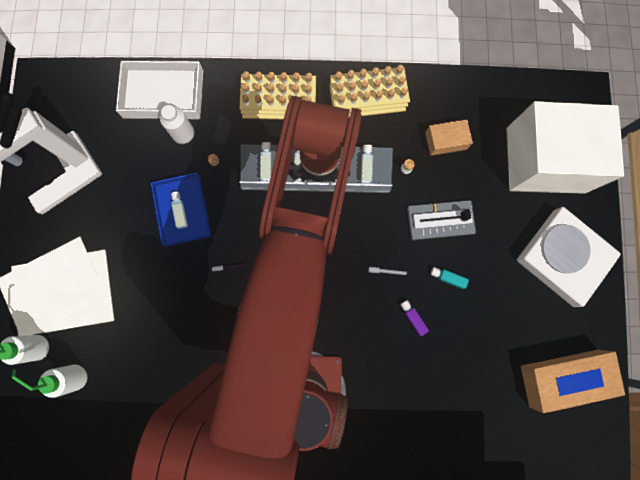

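The view shows four bottles in line on the bars, caps uphill, and the old one in the tray. The feet look a little further uphill than the old bottle's was, so I'm quantifying that.

```bash
python3 - <<'E'
from h import *
s,co=np.sin(np.radians(18)),np.cos(np.radians(18))
def pts(y,x):
    o=np.array([640.5,y,55.8]); ex=np.array([co,0,s]); n=np.array([-s,0,co])
    return [o+ex*(x+66)+n*(15+12), o+ex*(x+66)+n*15, o+ex*(x+40)+n*30, o+ex*(x-40)+n*30]
for f,ys in (('w3',[126.3]),('w23',[126.3,30.5,-65.5,-161.5])):
    v=np.load(f+'o.npy'); c=cam('wrist',dict(position=v[:3],eef_rot=v[3:]))
    im=cv2.imread(f'pics/{f}.png').astype(int)
    for y in ys:
        P0=proj(c,pts(y,0));P5=proj(c,pts(y,5))
        # column profile of brightness at cap column
        u=int(round((P0[0][0]+P0[1][0])/2)); col=im[15:60,u-4:u+5].mean((1,2)); top=15+np.argmax(col>110)
        print(f,y,'x0 rows',P0[:,1].round(1),'x5',P5[:,1].round(1),'cols',P0[:,0].round(0),'captop',top, 'cap bottom',col.round(0)[10:36].astype(int).tolist())
E
```

```text
w3 126.3 x0 rows [ 30.8  29.8  62.1 144.4] x5 [ 24.6  23.8  56.3 139.8] cols [159. 164. 164. 181.] captop 30 cap bottom [38, 39, 36, 34, 79, 149, 181, 182, 179, 178, 179, 179, 178, 179, 179, 179, 179, 179, 179, 179, 179, 179, 179, 179, 179, 179]
w23 126.3 x0 rows [ 30.1  29.1  61.5 144.1] x5 [ 23.8  23.1  55.7 139.5] cols [158. 163. 163. 180.] captop 27 cap bottom [32, 86, 165, 180, 182, 179, 178, 179, 179, 180, 179, 179, 179, 179, 178, 179, 179, 180, 179, 179, 179, 179, 179, 180, 179, 177]
w23 30.5 x0 rows [ 28.6  27.8  60.4 143.7] x5 [ 22.3  21.7  54.6 139.1] cols [263. 265. 265. 271.] captop 25 cap bottom [129, 168, 248, 247, 246, 246, 246, 246, 246, 246, 246, 246, 246, 246, 246, 246, 246, 246, 246, 246, 246, 246, 246, 246, 247, 243]
w23 -65.5 x0 rows [ 28.8  27.9  60.6 143.8] x5 [ 22.5  21.8  54.7 139.2] cols [370. 368. 368. 363.] captop 25 cap bottom [129, 169, 248, 247, 246, 246, 246, 246, 246, 246, 246, 246, 246, 246, 246, 247, 247, 247, 247, 247, 247, 247, 247, 247, 247, 244]
w23 -161.5 x0 rows [ 30.5  29.5  61.9 144.4] x5 [ 24.2  23.5  56.1 139.8] cols [475. 471. 470. 453.] captop 27 cap bottom [34, 59, 130, 215, 245, 246, 245, 245, 246, 245, 245, 246, 246, 246, 246, 247, 247, 247, 247, 247, 247, 247, 247, 247, 247, 247]
```

Estimated x is about 2.5–3 mm for all four (limit 7), so they stay as they are. Back to the dimmer.

```bash
python3 - <<'E'
from h import *
print(row([440,-400,240],tgt(-83.1)))
E
```

```text
[-3.59, -15.17, -3.56, 0.01, -0.0, 1.15]
```

Request:
{"fn": "carry_out", "kwargs": {"deltas": [[-0.4,-1.5,0,0,0,0.1],[-1,-3.8,-0.5,0,0,0.3],[-1.6,-6.2,-1,0,0,0.5],[-2.2,-8.6,-1.6,0,0,0.7],[-2.8,-11,-2.3,0,0,0.9],[-3.2,-13.2,-3,0,0,1.1],[-3.59,-14.8,-3.56,0,0,1.15],[-3.59,-15.17,-3.56,0,0,1.15]], "fingers": 60}}

```text
clock: 41.4
position: [437.4, -402.2, 237.4]
eef_rot: [0.47, 0.529, -0.471, 0.527]
ft_force: [-0.1, 0.8, 0.5]
finger_gap: 59.4
```

```bash
python3 - <<'E'
from h import *
st();o,im=snap('wrist','w24.png');np.save('w24o.npy',np.r_[o['position'],o['eef_rot']])
print(row([510.3,-449.8,56],tgt(-83.1)))
E
```

```text
t 41.4 p [ 437.4 -402.2  237.4] gap 59.4 jawyaw -83.4 toolx [-0.003  0.001 -1.   ] tooly [ 0.99  0.12 -0.  ] q [-0.88  0.15  1.61 -0.    1.38  0.58] f [-0.1  0.8  0.5]
[2.88, -1.91, -7.3, 0.0, -0.02, 0.04]
```

View pics/w24.png

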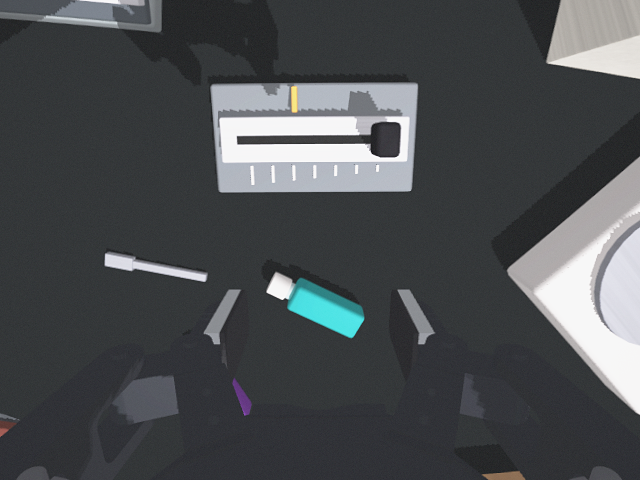

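```bash
python3 - <<'E'
from h import *
def cen(im,f):
    v=np.load(f); c=cam('wrist',dict(position=v[:3],eef_rot=v[3:])) if isinstance(f,str) else f
    return c
im=cv2.cvtColor(cv2.imread('pics/w24.png'),cv2.COLOR_BGR2HSV)
c=cen(None,'w24o.npy')
m=(im[...,0]>15)&(im[...,0]<35)&(im[...,1]>120)&(im[...,2]>100); m[:80]=0;m[120:]=0;m[:,:280]=0;m[:,310:]=0
ys,xs=np.nonzero(m); print(xs.min(),xs.max(),ys.min(),ys.max())
cl=plane(c,[(xs.mean(),ys.mean())],29)[0]; print('clip',cl)
P=plane(c,[(211,85),(418,84),(412,190),(219,191)],20);print('console',P.mean(0))
ey=np.array([-.1205,.9927]); print('grip', plane(c,[(385.5,139.5)],74.5))
print('clip-offpos along', (cl[:2]-[510.7,-449.4])@ey, (cl[:2]-P.mean(0)[:2])@ey+60)
E
```

```text
291 296 86 111
clip [ 537.43213525 -367.15157035   29.        ]
console [ 504.36687348 -389.97604419   20.        ]
grip [[ 511.23077678 -446.10558303   74.5       ]]
clip-offpos along 78.4267938173789 78.67349113886812
```

Request:
{"fn": "carry_out", "kwargs": {"deltas": [[1,-0.6,-0.4,0,0,0.04],[2,-1.4,-1.5,0,0,0.04],[2.7,-1.85,-3,0,0,0.04],[2.88,-1.91,-4.6,0,0,0.04],[2.88,-1.91,-6,0,0,0.04],[2.88,-1.91,-7,0,0,0.04],[2.88,-1.91,-7.3,0,0,0.04],[2.88,-1.91,-7.3,0,0,0.04]]}}

```text
clock: 42.45
position: [510.9, -449.5, 56.5]
eef_rot: [0.468, 0.53, -0.469, 0.529]
ft_force: [-0.3, 0.1, 0.2]
finger_gap: 60.2
```

Request:
{"fn": "carry_out", "kwargs": {"deltas": [[0,0,0,0,0,0],[0,0,0,0,0,0],[0,0,0,0,0,0],[0,0,0,0,0,0],[0,0,0,0,0,0],[0,0,0,0,0,0],[0,0,0,0,0,0],[0,0,0,0,0,0]], "fingers": 0, "force": 30}}

```text
clock: 43.45
position: [511.5, -449.1, 58.3]
eef_rot: [0.469, 0.53, -0.469, 0.529]
ft_force: [-1.9, 4.3, 5.8]
finger_gap: 19.7
```

```bash
python3 - <<'E'
from h import *
st()
E
```

```text
t 43.45 p [ 511.5 -449.1   58.3] gap 19.7 jawyaw -83.0 toolx [-0. -0. -1.] tooly [ 0.99  0.12 -0.  ] q [-0.84  0.52  1.5  -0.    1.12  0.61] f [-1.9  4.3  5.8]
```

Request:
{"fn": "carry_out", "kwargs": {"deltas": [[-0.06,0.5,0,0,0,0],[-0.12,1,0,0,0,0],[-0.18,1.5,0,0,0,0],[-0.24,2,0,0,0,0],[-0.3,2.5,0,0,0,0],[-0.35,2.9,0,0,0,0],[-0.38,3.1,0,0,0,0],[-0.38,3.1,0,0,0,0]]}}

```text
clock: 44.45
position: [502.0, -370.8, 58.4]
eef_rot: [0.469, 0.53, -0.469, 0.529]
ft_force: [-0.9, 2.0, -0.4]
finger_gap: 19.8
```

Request:
{"fn": "carry_out", "kwargs": {"deltas": [[0,0,0,0,0,0],[0,0,0,0,0,0],[0,0,0,0,0,0],[0,0,0,0,0,0],[0,0,0,0,0,0],[0,0,0,0,0,0],[0,0,0,0,0,0],[0,0,0,0,0,0]]}}

```text
clock: 45.45
position: [502.0, -370.8, 58.4]
eef_rot: [0.469, 0.53, -0.469, 0.529]
ft_force: [-0.4, 1.0, -1.1]
finger_gap: 19.2
```

```bash
python3 - <<'E'
from h import *
o=st(); print((o['position'][:2]-[511.1,-449.3])@[-.1205,.9927]); snap('wrist','w25.png')
E
```

```text
t 45.45 p [ 502.  -370.8   58.4] gap 19.2 jawyaw -83.0 toolx [-0.001  0.001 -1.   ] tooly [ 0.99  0.12 -0.  ] q [-0.76  0.41  1.66  0.    1.07  0.69] f [-0.4  1.  -1.1]
79.02047379521437
```

View pics/w25.png

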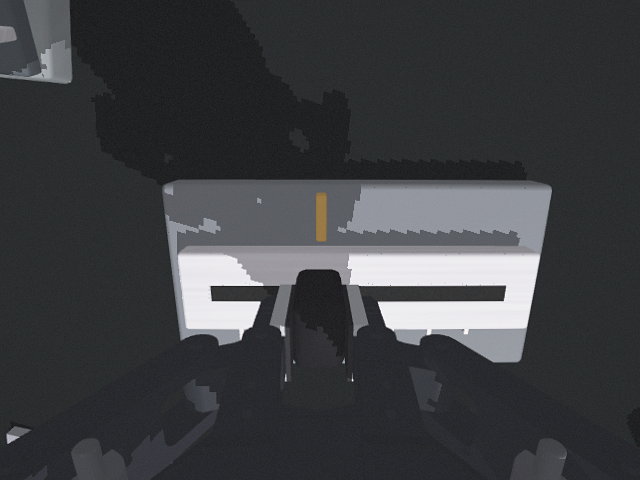

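The clip (col 321) lines up with the grip (col 319), about 1 mm apart. Releasing and withdrawing.

Request:
{"fn": "carry_out", "kwargs": {"deltas": [[0,0,0,0,0,0],[0,0,0,0,0,0],[0,0,0,0,0,0],[0,0,0,0,0,0],[0,0,0.6,0,0,0],[0,0,2,0,0,0],[0,0,4,0,0,0],[0,0,6,0,0,0]], "fingers": 60}}

```text
clock: 46.5
position: [501.9, -370.7, 210.9]
eef_rot: [0.469, 0.53, -0.469, 0.529]
ft_force: [0.5, -1.3, 0.4]
finger_gap: 59.8
```

Request:
{"fn": "carry_out", "kwargs": {"deltas": [[-0.5,-0.5,0.5,0,0,0],[-1.5,-1.5,1,0,0,0],[-3,-3,1,0,0,0],[-4.5,-4.5,1,0,0,0],[-6,-6,1,0,0,0],[-7,-7,1,0,0,0],[-7,-7,1,0,0,0],[-7,-7,1,0,0,0]]}}

```text
clock: 47.5
position: [326.7, -545.3, 235.5]
eef_rot: [0.469, 0.53, -0.468, 0.529]
ft_force: [0.2, 0.0, -0.2]
finger_gap: 59.6
```

```bash
python3 - <<'E'
from h import *
st();snap('top','top3.png');snap('scene','scene3.png')
a=cv2.imread('pics/top3.png');cv2.imwrite('pics/c7.png',cv2.resize(a[130:255,145:485],None,fx=2.35,fy=2.35,interpolation=cv2.INTER_CUBIC))
a=cv2.imread('pics/scene3.png');cv2.imwrite('pics/c8.png',cv2.resize(a[230:380,80:550],None,fx=1.7,fy=1.7,interpolation=cv2.INTER_CUBIC))
E
```

```text
t 47.5 p [ 326.7 -545.3  235.5] gap 59.6 jawyaw -83.1 toolx [-0.     0.002 -1.   ] tooly [ 0.99  0.12 -0.  ] q [-1.16  0.25  1.5   0.    1.39  0.29] f [ 0.2  0.  -0.2]
```

View pics/c7.png

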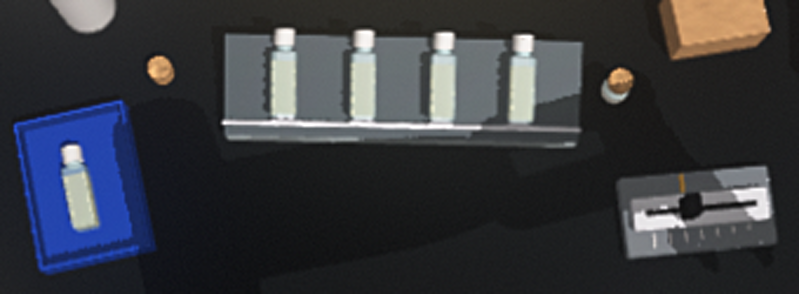

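View pics/c8.png

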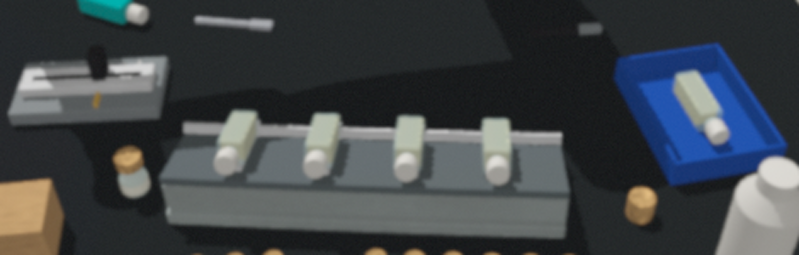

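The top and scene views agree: four bottles on their bars with caps uphill, the old one flat in the tray, the grip level with the clip (allowing for parallax), and the bystanders in place. Handing in.

```bash
python3 -c "
from station import hand_in
print(hand_in())"
```

```text
the job is handed in; nothing more can be done
None
```

I finished every part of the task and handed it in at about 48 s of the 200 s allowed; no verdict was reported.

- **Dimmer off:** I slid it down until it met the end stop, at about 0 mm on the track.
- **Finished bottle:** it went from rest 0 into the blue tray and lies flat inside it.
- **Fresh bottles:** all four are on rests 0 to 3, caps uphill. The last one was knocked a few centimetres aside before I reached it, so I measured it again before gripping.
- **Dimmer up:** the grip is level with the brass clip, about 1 mm off in the wrist view.

**Last checks:**
- **Seating:** the fresh bottles are in line on their bars. I estimate they sit 2.5–3 mm uphill of the nominal spot (limit 7 mm), a little further from the lip than the finished bottle was. I left them there.
- **Cameras:** the top and wrist cameras disagreed by about 3 mm in x. I trusted the wrist camera because it agreed with the arm to within about 2 mm when I gripped the dimmer.
- **Surroundings:** in the final views the stopper, vial, pen, forceps and turquoise look-alike looked where they started. The last view of the purple one was after all the bottles were placed. The arm was clear of everything.

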